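# Clear the mill off the cheese box and hold its lid open

### The job

The taller mill is standing on the closed lid of the cheese box: lay it down on its side in the wooden rest, lying along the rest across both saddles, and let go of it without dropping it. Then lift the box's lid by the steel bar at its front and hold it still, open at 50 degrees from closed; the lid falls shut by itself, so finish while your gripper is still holding it there. Leave the shorter mill, the jam jar and the plate where they are.

Things in the scene. Friction and masses are not known exactly. Their poses are not given: they have to be found in the camera images.
- mill_mid (a point): The taller mill: turned dark brown wood, 160 mm tall, about 0.22 kg, upright on the box's lid at first. To grip, its body is round and slightly tapering: 52 mm wide near the foot, 44 at this point, 40 at 112 mm up (the waist looks slimmer but feels filled in); the fixed head above is 43 wide. This point: on its axis, 75 mm above its foot; z axis from foot to head.
- rest_axis (a point): The mill rest, fixed: a wooden plank 76 x 130 mm, 12 mm thick, with two V saddles 14 mm thick, 65 mm wide, centred 36 mm either side of its middle, tops 45 mm above the worktop. This point: over its middle, 55 mm above the worktop, where mill_mid comes to lie (head end about 0.08 rad lower, from the taper). y axis along the rest and the lying mill, head either way; z up.
- cheese_box: The cheese box, a wooden box fixed to the worktop, 180 mm deep (x) and 200 mm wide (y), sides 90 mm high, with a 10 mm thick lid on top, so that the closed lid's top is 100 mm above the worktop. Origin: centre of its underside. Its x axis points from its front (the side with the bar, toward the robot) to its back (the hinge), z up.
- lid_bar (a point): Middle of the round steel pull bar at the lid's front: 10 mm thick, 110 mm long between its two arms, parallel to the hinge (the box's y axis), 250 mm in front of the hinge line; lid closed, 95 mm above the worktop (5 mm above the hinge line) and 61 mm clear of the lid's edge, nothing above or below. Axes turn with the lid: x from bar to hinge.
- lid_hinge (a point): Middle of the lid's hinge line, on the back top edge of the box, 90 mm above the worktop; the hinge line runs along the y axis.
- lid (a joint): Opening angle of the lid in rad: 0 closed, grows as the front rises, stop at 1.4. The lid weighs about 0.3 kg and falls shut from any angle when let go. 50 degrees is 0.873 rad.
- short_mill: The shorter mill, same make, 140 mm tall, 52 mm across, standing on the worktop: not to be moved. Origin: centre of its foot.
- jam_jar: A jam jar with a screw lid, 60 mm across, 75 mm tall, on the worktop: not to be moved. Origin: centre of its underside.
- plate: A white plate, 240 mm across, 23 mm high, on the worktop: not to be moved. Origin: centre of its underside.
Mind the look-alikes: they are no part of the job. What is shaped like the part that bears mill_mid but purple is not meant. Of the things that look like the part that bears rest_axis, the larger one is meant.

How it is judged:
By the outcome, as a careful person would: the job done as asked, in the order asked, and still so for the second after the job is handed in, while the arm keeps its last pose, push and grip.
It also fails if it takes over 58 s, if anything falls off the work surface, if the arm or the gripper's body presses on something with over 40 N, if the wrist force passes 120 N, or if a joint passes its speed limit or range.

### The arm

A 6-joint arm with a two-finger parallel gripper is mounted at the origin on a cart in front of the work surface, level with it; the furniture and walls round the work are solid. World frame = base frame: x ahead of the robot, y to its left, z up, the work surface at z = 0. Lengths are in m, angles in rad, forces in N, time in s.
With the tool pointing down it reaches from about 0.275 to 0.775 m from the base axis. Payload 14.6 kg.
Tool frame: the origin (TCP) lies midway between the tips of the shut fingers; the grasp point (between the pads) lies 19 mm behind it (robot.grasp_offset is the distance from the TCP to the grasp point, in m); z points along the fingers, y is the direction in which the jaws open and shut (so a half turn about z gives the same grasp; the last joint's range is limited). The gripper opens to 85 mm and grips with 20 to 120 N. Pads are 22 mm wide; open, the fingers measure 114 mm over their backs; the gripper's body (76 mm by 85 mm) begins 54 mm behind the grasp point. The pads swing forward as they close: fully open they stand 13 mm farther back than shut.
Start: joints at [1.103, 0.263, -0.048, 1.259, 0, 1.415], TCP at [0.162, 0.5, 0.231] pointing down, gripper open.
Joint ranges: [-2.65, 2.65], [-0.89, 1.7], [-1.18, 1.37], [-2.13, 2.11], [-1.35, 1.29], [-3.14, 3.14]. Speed limits (rad/s): [1.89, 1.89, 2.57, 2.79, 3.14, 3.14].

### API

Orientations are given as a unit quaternion [x, y, z, w].
In Python, from workcell import robot, capture, get_calibration gives the robot as it stands.
- The arm moves only by the shell command python3 -m pendant 'ROWS' [FORCE]. ROWS is JSON, one flat list of numbers, 5 for each row, row after row: the shift along the tool's x, y, z in m, then the turn about the tool's z in rad, then the closure in counts, from 0 (fully open) to 255 (shut). In form: [dx, dy, dz, twist, jaw, dx, dy, dz, twist, jaw, ...]. A call has 1 to 12 rows; each row shifts and turns the commanded pose from where the row before left it, along the tool's axes as they then stand; what a row does not reach is not made up. A row lasts 1/8 s, in which the tool goes at most 62.5 mm and 10.7 degrees, less where a joint would pass 70% of its speed; a pose out of reach is approached as far as the arm can. A call with a gripper value outside its range is refused whole. The fingers move at their own pace and stop on an object; FORCE is the grip in N (left out, the last holds). Time passes only in rows, so rows that do not move let the fingers close. It gives the time, the measured TCP pose, the force and the opening at its end, in the units of the state.
- robot.get_state(): the state, without advancing time (a new reading comes with each control period).
- capture(name): name is "side" or "top" or "wrist"; returns the picture (400x640x3 uint8, blue, green, red); there is no depth.
- get_calibration(name): a dict with "fx", "fy", "cx", "cy" (pixels), "k1" (the pictures are not rectified: a ray, as slopes to the right and down, at radius r is drawn at 1 + k1 r^2 times it, then the intrinsics apply), "xyz" and "orientation" of the camera in the world; the wrist camera has in their place "mount" (4x4, takes a point from camera to tool coordinates, whose origin is the TCP and whose axes are the flange's). Camera axes: x right, y down, z forward; pixel columns grow to the right and rows downward; lengths in m; the calibration is good to about 2 mm. A picture is of the moment at which its call begins: read the wrist's pose just before it. get_calibration takes no time and is no camera call.
- robot.close_job(): hands the job in, once; it reports no verdict.
The state is a dict: "clock": time; "joint_pos": joint angles; "qd": joint speeds; "tau": joint torques, N m; "tool_pos": TCP position; "tcp_rot": TCP orientation; "force": force on the tool from outside, world axes, zero at the start; "ft_torque": the same for the moment, N m; "width": opening from 0.0 (shut) to 1.0 (fully open).
Only numpy, scipy, OpenCV 4.12 (cv2) and the standard library are available. Lean on these libraries where they do the work, as an engineer would, in place of code of your own. Each camera call takes 0.05 s, during which the arm holds its last target.

## Working session

There is one attempt and no reset: what is moved stays moved. The work goes in short steps, Python scripts to look and compute and a shell command to move; the robot and the scene stay as the last step left them, time stands still between calls to the robot, and variables do not carry over. Pictures are saved under pics/ and viewed, and the job is handed in when it is done.

```bash
ls; mkdir -p pics; python3 - <<'E'
from workcell import robot,capture,get_calibration
import cv2,json
s=robot.get_state();print(s)
for n in("side","top","wrist"):
    c=get_calibration(n);print(n,c)
    cv2.imwrite(f"pics/{n}0.png",capture(n))
print(robot.grasp_offset)
E
```

```text
pics
{'clock': 0.0, 'joint_pos': array([ 1.10266715e+00,  2.63491278e-01, -4.89150948e-02,  1.25939805e+00,
       -2.45618755e-05,  1.41552405e+00]), 'qd': array([ 1.89716338e-03, -5.99842585e-04,  1.35087545e-03, -1.16838269e-03,
        5.90180070e-04, -9.11366438e-05]), 'tau': array([ 2.85186807e-04, -6.37620592e+01,  3.84565330e+01,  1.38616221e-02,
       -1.21914413e-04, -1.09586716e-05]), 'tool_pos': array([0.16145944, 0.49927504, 0.23084952]), 'tcp_rot': array([ 1.55791239e-01,  9.87789874e-01, -4.83523745e-04, -1.42890500e-04]), 'force': array([-0.21428522, -0.29158755, -0.32010028]), 'ft_torque': array([-0.04639721, -0.03325231, -0.00514535]), 'width': 1.0053045661950972}
side {'fx': 513.5365699917774, 'fy': 513.5365699917774, 'cx': 316.8183430971922, 'cy': 199.19508964468406, 'k1': -0.005705479707570058, 'xyz': array([-0.08400013, -1.06800481,  1.15755072]), 'orientation': array([ 0.87783361, -0.22673   ,  0.10875619, -0.40764415])}
top {'fx': 372.4100237823172, 'fy': 372.4100237823172, 'cx': 323.16091736307453, 'cy': 197.66705144486147, 'k1': 0.022303023272630337, 'xyz': array([ 0.39541982, -0.02253084,  1.44078574]), 'orientation': array([-0.70124584,  0.71141797, -0.02809141,  0.03673724])}
wrist {'fx': 337.7071324334379, 'fy': 337.7071324334379, 'cx': 321.5611195013631, 'cy': 191.51071610490138, 'k1': 0.019672034260664842, 'mount': array([[-1.20213303e-03, -9.64505869e-01, -2.64058674e-01,
         6.62070904e-02],
       [ 9.99999159e-01, -1.03095166e-03, -7.86844415e-04,
         5.68710673e-04],
       [ 4.86684327e-04, -2.64059398e-01,  9.64506297e-01,
        -1.41927423e-01],
       [ 0.00000000e+00,  0.00000000e+00,  0.00000000e+00,
         1.00000000e+00]])}
0.0187
```

View pics/side0.png

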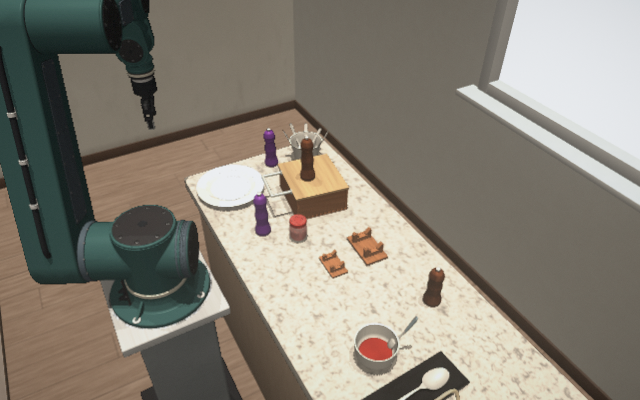

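View pics/top0.png

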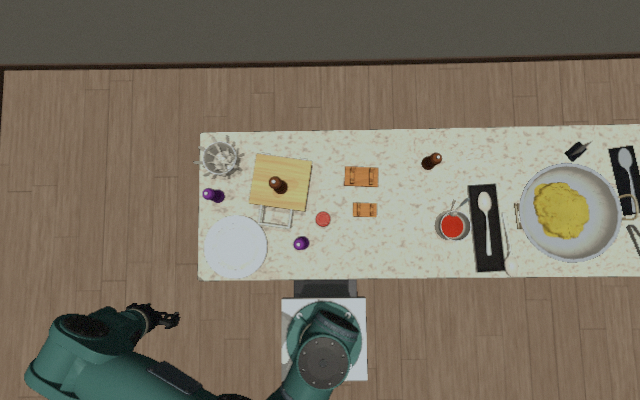

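View pics/wrist0.png

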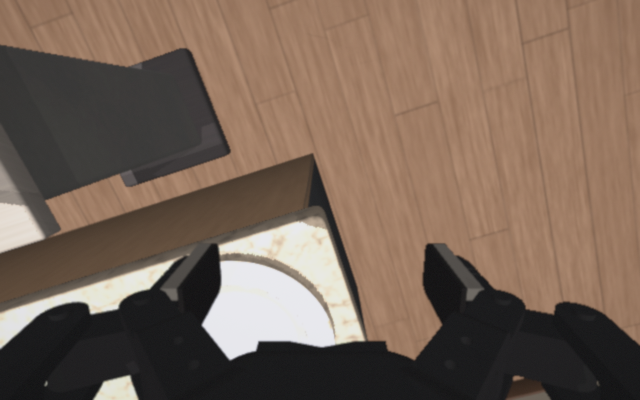

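```bash
cat > h.py <<'E'
import numpy as np,cv2
from scipy.spatial.transform import Rotation as R
from workcell import robot,capture,get_calibration
def cam(n,st=None):
    c=get_calibration(n)
    if n=="wrist":
        s=st or robot.get_state(); Rt=R.from_quat(s["tcp_rot"]).as_matrix(); M=c["mount"]
        return c,Rt@M[:3,:3],Rt@M[:3,3]+s["tool_pos"]
    return c,R.from_quat(c["orientation"]).as_matrix(),np.array(c["xyz"])
def ray(C,uv):
    c,Rm,o=C
    d=np.array([(uv[0]-c["cx"])/c["fx"],(uv[1]-c["cy"])/c["fy"]]);s=d.copy()
    for _ in range(10): s=d/(1+c["k1"]*(s@s))
    v=Rm@np.array([s[0],s[1],1]);return o,v/np.linalg.norm(v)
def onz(C,uv,z):
    o,v=ray(C,uv);return o+v*(z-o[2])/v[2]
def proj(C,p):
    c,Rm,o=C;q=Rm.T@(np.asarray(p,float)-o);s=q[:2]/q[2];s=s*(1+c["k1"]*(s@s))
    return np.array([c["cx"]+c["fx"]*s[0],c["cy"]+c["fy"]*s[1]])
def tri(a,b):
    (o1,v1),(o2,v2)=a,b
    t=np.linalg.lstsq(np.stack([v1,-v2],1),o2-o1,rcond=None)[0]
    p,q=o1+v1*t[0],o2+v2*t[1];return (p+q)/2,np.linalg.norm(p-q)
def crop(img,x0,y0,x1,y1,k,fn):
    cv2.imwrite(fn,cv2.resize(img[y0:y1,x0:x1],None,fx=k,fy=k,interpolation=cv2.INTER_CUBIC))
E
python3 - <<'E'
import cv2
from h import crop
t=cv2.imread("pics/top0.png");s=cv2.imread("pics/side0.png")
crop(t,240,140,400,260,5,"pics/topc.png");crop(s,255,125,395,285,3.7,"pics/sidec.png")
E
```

```text
(no output)
```

View pics/topc.png

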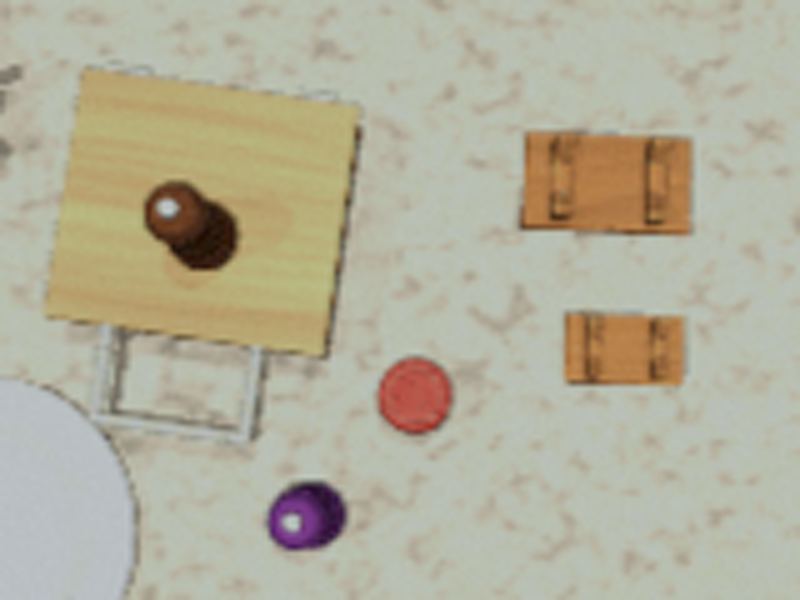

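View pics/sidec.png

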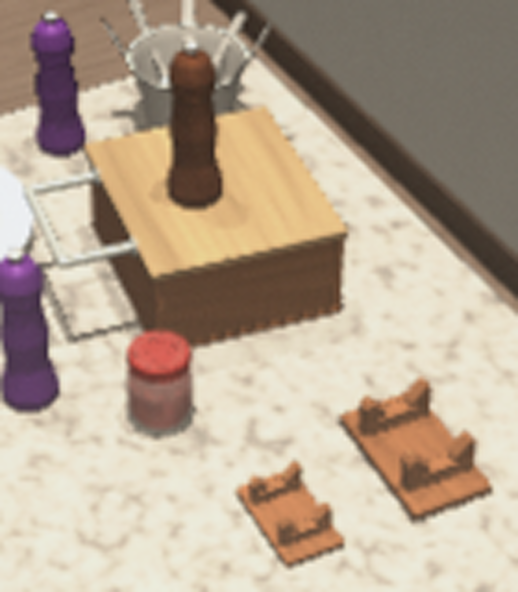

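```bash
python3 - <<'E'
from h import *
t=cv2.imread("pics/top0.png");T=cam("top");S=cam("side")
f=lambda X,Y:((X+.5)/5-.5+240,(Y+.5)/5-.5+140)
g=lambda X,Y:((X+.5)/3.7-.5+255,(Y+.5)/3.7-.5+125)
for nm,pts,z in[("lid",[(83,68),(360,103),(326,356),(46,318)],.1),("rest",[(526,131),(692,137),(691,234),(521,228)],.012),("small",[(566,311),(685,316),(683,385),(566,381)],.01),
 ("bar",[(98,417),(250,437)],.095),("head",[(172,209)],.245),("knob",[(168,207)],.26),("foot",[(206,238)],.10),("sadTop",[(562,137),(562,219),(656,141),(656,222)],.045),("jar",[(415,395)],.075)]:
    P=[onz(T,f(*p),z) for p in pts];print(nm,np.round(P,4).tolist(),np.round(np.mean(P,0),4),[round(float(np.hypot(*(P[i]-P[i-1])[:2])),3) for i in range(len(P))])
for nm,pts,z in[("lid",[(88,148),(265,107),(345,235),(155,272)],.1),("rest",[(340,417),(417,383),(491,489),(417,519)],.012),("knob",[(190,47)],.26),("foot",[(195,193)],.10),("bar",[(33,192),(62,262)],.095)]:
    P=[onz(S,g(*p),z) for p in pts];print("S",nm,np.round(P,4).tolist(),np.round(np.mean(P,0),4))
print(tri(ray(T,f(172,209)),ray(S,g(192,72))))
# masks
hsv=cv2.cvtColor(t,cv2.COLOR_BGR2HSV);print(hsv[176,362],hsv[176,300],hsv[190,250])
m=cv2.inRange(hsv,(5,130,60),(16,255,255));m[:, :335]=0;m[:,390:]=0
for c in cv2.findContours(m,0,1)[0]:
    if cv2.contourArea(c)>100:
        b=cv2.boxPoints(cv2.minAreaRect(c));P=np.array([onz(T,p,.012) for p in b]);print(cv2.contourArea(c),cv2.minAreaRect(c),P.mean(0),P[:,:2].round(4).tolist())
E
```

```text
lid [[0.686, 0.2359, 0.1], [0.6568, 0.0333, 0.1], [0.4723, 0.0599, 0.1], [0.5028, 0.2623, 0.1]] [0.5795 0.1478 0.1   ] [0.185, 0.205, 0.186, 0.205]
rest [[0.6498, -0.0916, 0.012], [0.643, -0.22, 0.012], [0.5674, -0.2172, 0.012], [0.5741, -0.0863, 0.012]] [ 0.6086 -0.1538  0.012 ] [0.076, 0.129, 0.076, 0.131]
small [[0.5095, -0.1198, 0.01], [0.5042, -0.2111, 0.01], [0.4513, -0.2081, 0.01], [0.4556, -0.1187, 0.01]] [ 0.4801 -0.1644  0.01  ] [0.054, 0.091, 0.053, 0.09]
bar [[0.4309, 0.2254, 0.095], [0.4149, 0.1156, 0.095]] [0.4229 0.1705 0.095 ] [0.111, 0.111]
head [[0.5608, 0.15, 0.245]] [0.5608 0.15   0.245 ] [0.0]
knob [[0.5601, 0.1504, 0.26]] [0.5601 0.1504 0.26  ] [0.0]
foot [[0.5593, 0.1462, 0.1]] [0.5593 0.1462 0.1   ] [0.0]
sadTop [[0.6389, -0.1172, 0.045], [0.5763, -0.1159, 0.045], [0.6347, -0.1882, 0.045], [0.573, -0.1866, 0.045]] [ 0.6057 -0.152   0.045 ] [0.096, 0.063, 0.093, 0.062]
jar [[0.4442, -0.0036, 0.075]] [ 0.4442 -0.0036  0.075 ] [0.0]
S lid [[0.5069, 0.2532, 0.1], [0.6861, 0.2315, 0.1], [0.65, 0.0265, 0.1], [0.4786, 0.0621, 0.1]] [0.5804 0.1433 0.1   ]
S rest [[0.5756, -0.0929, 0.012], [0.6573, -0.0891, 0.012], [0.6405, -0.2255, 0.012], [0.5683, -0.224, 0.012]] [ 0.6105 -0.1579  0.012 ]
S knob [[0.5577, 0.1429, 0.26]] [0.5577 0.1429 0.26  ]
S foot [[0.5622, 0.1441, 0.1]] [0.5622 0.1441 0.1   ]
S bar [[0.4358, 0.2223, 0.095], [0.4162, 0.1186, 0.095]] [0.426  0.1705 0.095 ]
(array([0.56387628, 0.15239495, 0.22669188]), np.float64(0.0010859927433450741))
[ 15 148 181] [ 27  85 184] [ 27  45 169]
255.0 ((364.0, 209.5), (13.0, 22.0), 90.0) [ 0.47908128 -0.16192352  0.012     ] [[0.5047, -0.1203], [0.5034, -0.2047], [0.4535, -0.2034], [0.4547, -0.1193]]
558.5 ((360.6508483886719, 176.4825439453125), (32.5093879699707, 18.576793670654297), 2.862405300140381) [ 0.60712346 -0.15199842  0.012     ] [[0.5751, -0.0869], [0.6475, -0.0919], [0.6391, -0.2173], [0.5668, -0.2118]]
```

Identification: brown tall mill on the lid at top-view (275,184). The purple mills at (213,195) and (301,243) are excluded by colour, and the brown one at (431,160) is the short mill on the worktop. The two rests are at (362,176) and (365,210). The first measures 130x76 mm and the other 91x54 mm, so the larger is the one meant. The enlarged crops confirm both.

```bash
python3 -m pendant '[-0.0488,-0.0211,-0.011,0,0,-0.0488,-0.0211,-0.011,0,0,-0.0488,-0.0211,-0.011,0,0,-0.0488,-0.0211,-0.011,0,0,-0.0488,-0.0211,-0.011,0,0,-0.0488,-0.0211,-0.011,0,0,-0.0488,-0.0211,-0.011,0,0,-0.0488,-0.0211,-0.011,0,0,-0.0488,-0.0211,-0.011,0,0,-0.0488,-0.0211,-0.011,0,0,0,0,0,0.18,0,0,0,0,0.18,0]' 20
python3 -m pendant '[0,0,0,0.18,0,0,0,0,0.18,0,0,0,0,0.18,0,0,0,0,0.18,0,0,0,0,0.18,0,0,0,0,0.05,0,0,0,0,0,0,0,0,0,0,0]'
python3 - <<'E'
from h import *
s=robot.get_state();i=capture("wrist");cv2.imwrite("pics/w1.png",i)
Rm=R.from_quat(s["tcp_rot"]).as_matrix();print(s["joint_pos"].round(3),Rm.round(4).tolist(),s["tool_pos"])
for p in [(.56,.148,.26),(.56,.148,.1)]: print(proj(cam("wrist",s),p))
E
```

```text
clock: 1.65
tool_pos: [0.5615, 0.1479, 0.3408]
tcp_rot: [0.333, 0.943, -0.0, -0.0]
force: [0.5, -0.4, 0.2]
width: 1.0
clock: 2.65
tool_pos: [0.5609, 0.1486, 0.3412]
tcp_rot: [0.725, 0.689, -0.0, -0.0]
force: [-0.0, -0.0, -0.4]
width: 1.001
[0.119 0.364 0.397 1.604 0.    1.74 ] [[0.0507, 0.9987, -0.0003], [0.9987, -0.0507, -0.0], [-0.0, -0.0003, -1.0]] [0.56091991 0.14857451 0.34117068]
[319.47895448 200.73093987]
[320.30034954 160.19940194]
```

View pics/w1.png

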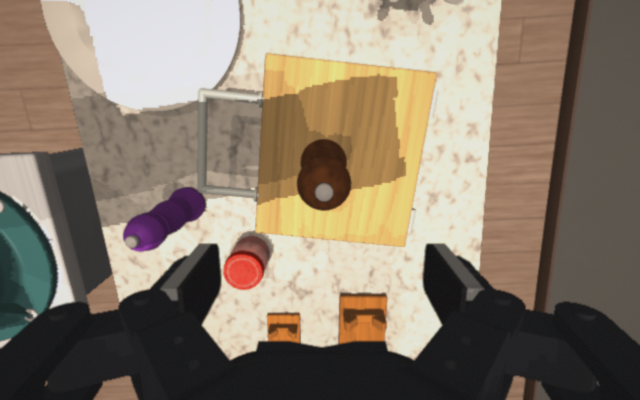

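```bash
python3 - <<'E'
from h import *
i=cv2.imread("pics/w1.png");W=cam("wrist")
crop(i,180,40,450,360,2.4,"pics/w1c.png")
hsv=cv2.cvtColor(i,cv2.COLOR_BGR2HSV)
m=cv2.inRange(hsv,(0,60,10),(18,255,95));m[:120]=0;m[225:]=0;m[:,:285]=0;m[:,:][:,365:]=0
m=cv2.morphologyEx(m,cv2.MORPH_OPEN,np.ones((3,3)));ys,xs=np.nonzero(m)
for y in range(136,216,6):
    r=np.nonzero(m[y])[0];print(y,r.min() if len(r) else None,r.max() if len(r) else None)
for uv,z in [((324,192),.26),((324,184),.24),((323.5,160),.1)]: print(onz(W,uv,z))
# rest corners
for uv in [(340,294),(386,294),(387,343),(339,342)]: print(onz(W,uv,.012))
for uv in [(201,94),(203,191)]: print("bar",onz(W,uv,.095))
for uv in [(266,53),(437,72),(405,246),(257,231)]: print("lid",onz(W,uv,.1))
E
```

```text
136 None None
142 312 335
148 305 341
154 302 344
160 301 346
166 301 345
172 300 348
178 298 349
184 297 350
190 298 349
196 301 346
202 306 341
208 316 331
214 None None
[0.56345439 0.15410735 0.26      ]
[0.5636289  0.15474639 0.24      ]
[0.56371586 0.14807571 0.1       ]
[ 0.57857352 -0.0818853   0.012     ]
[ 0.65083426 -0.08554347  0.012     ]
[ 0.65207617 -0.17620313  0.012     ]
[ 0.57352962 -0.1703675   0.012     ]
bar [0.43282519 0.22739003 0.095     ]
bar [0.41882175 0.11738254 0.095     ]
lid [0.50895596 0.26496887 0.1       ]
lid [0.68953485 0.2364817  0.1       ]
lid [0.6582937  0.03611805 0.1       ]
lid [0.47868753 0.06522741 0.1       ]
```

View pics/w1c.png

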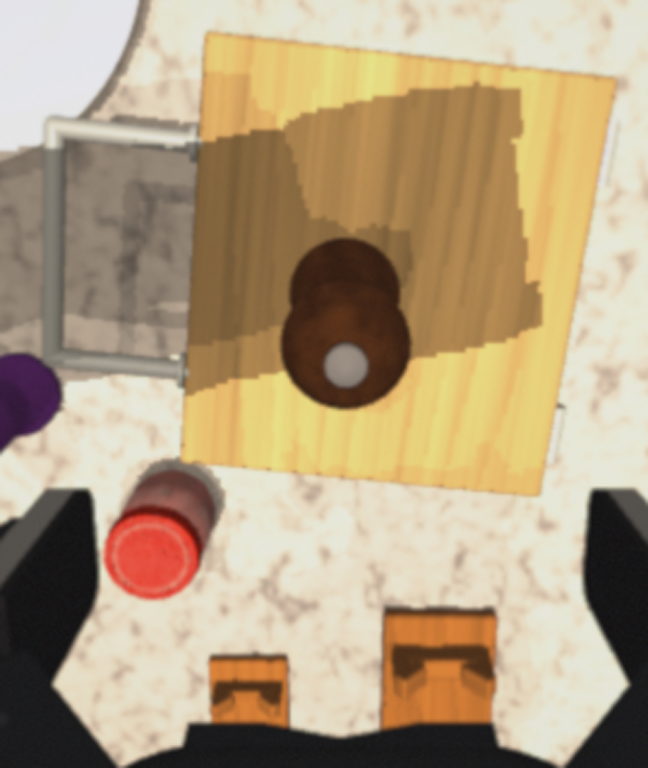

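```bash
python3 -m pendant '[0.0024,0.0015,0.0325,0,0,0,0,0.0325,0,0,0,0,0.0325,0,0,0,0,0.0325,0,0,0,0,0,0,255,0,0,0,0,255,0,0,0,0,255,0,0,0,0,255,0,0,0,0,255,0,0,0,0,255]' 22
python3 - <<'E'
from h import *
s=robot.get_state();i=capture("wrist");cv2.imwrite("pics/w2.png",i);print(s["tool_pos"],s["width"],s["force"])
crop(capture("side"),230,60,390,220,3.7,"pics/s2.png")
E
```

```text
clock: 3.95
tool_pos: [0.5633, 0.151, 0.2129]
tcp_rot: [0.725, 0.689, 0.001, 0.001]
force: [-1.1, 0.8, 5.8]
width: 0.472
[0.56325897 0.15102021 0.21290037] 0.47214131711131646 [-1.07854794  0.81966389  5.79279985]
```

View pics/w2.png

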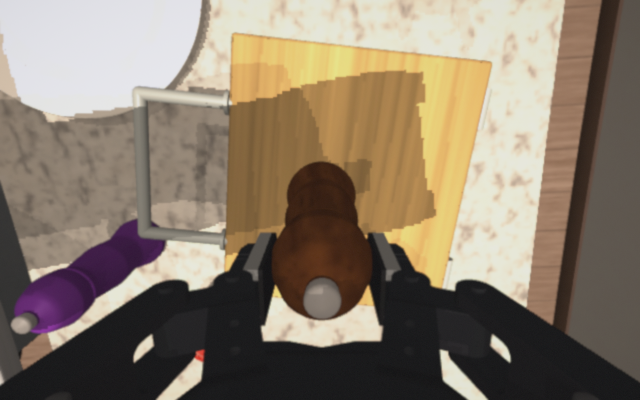

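View pics/s2.png

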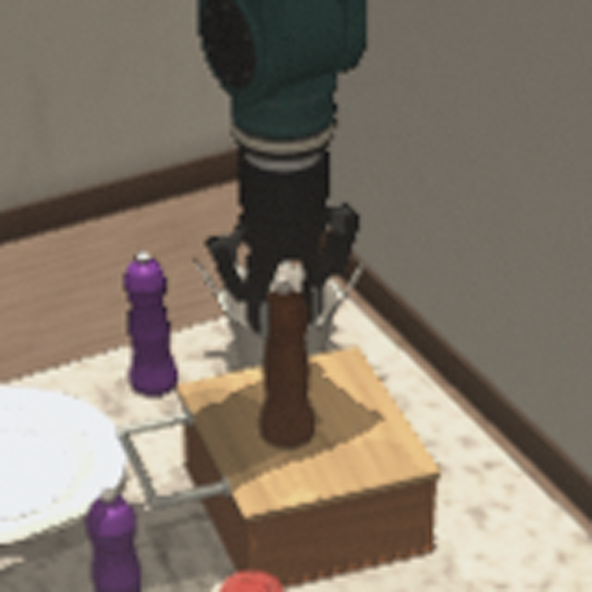

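```bash
python3 -m pendant '[0,0,-0.012,0,255,0,0,-0.02,0,255,0,0,-0.02,0,255,-0.025,0.007,0,0,255,-0.04,0.0112,0,0,255,-0.04,0.0112,0,0,255,-0.04,0.0112,0,0,255,-0.04,0.0112,0,0,255,-0.04,0.0112,0,0,255,0,0,0,0,255,0,0,0,0,255]' 22
python3 - <<'E'
from h import *
s=robot.get_state();i=capture("wrist");cv2.imwrite("pics/w3.png",i);print(s["tool_pos"],s["width"],s["force"],s["ft_torque"])
i=capture("side");cv2.imwrite("pics/s3.png",i);crop(i,290,70,450,280,2.8,"pics/s3c.png")
S=cam("side")
for z in (-.02,0,.02,.05,.1): print(z,(proj(S,s["tool_pos"]+[0,0,z])-[290,70])*2.8)
E
```

```text
clock: 5.42
tool_pos: [0.6138, -0.0769, 0.264]
tcp_rot: [0.725, 0.688, 0.0, 0.0]
force: [0.3, 1.8, -1.5]
width: 0.473
[ 0.61381717 -0.07687945  0.26397853] 0.4732195328133892 [ 0.25392528  1.75403474 -1.51053565] [0.04313116 0.00823173 0.0048416 ]
-0.02 [190.79265241 288.62733011]
0 [191.90336712 273.31531601]
0.02 [193.03317093 257.73811249]
0.05 [194.76474875 233.85995174]
0.1 [197.75336715 192.63607531]
```

View pics/w3.png

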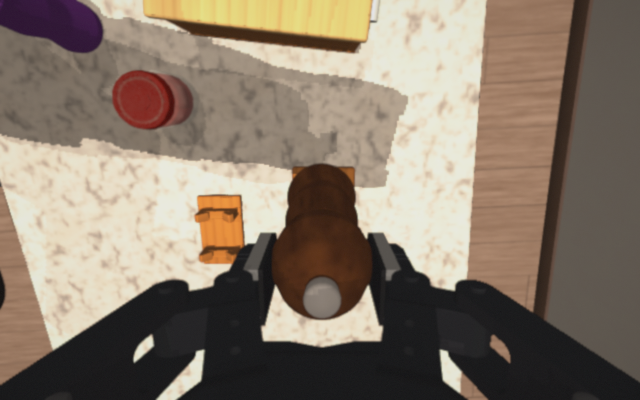

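View pics/s3c.png

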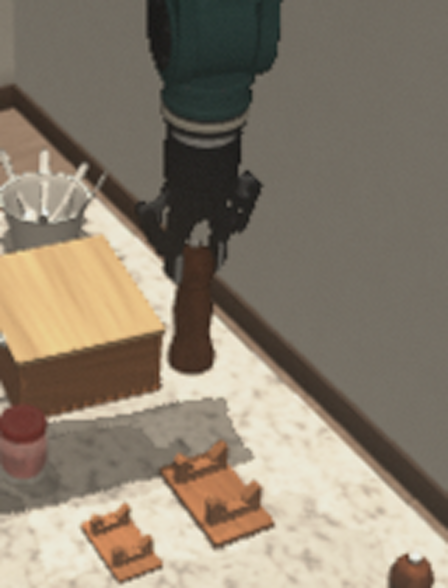

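```bash
python3 - <<'E'
from h import *
i=cv2.imread("pics/w3.png");W=cam("wrist")
crop(i,270,140,380,240,5,"pics/w3c.png")
for uv in [(292.5,167),(354.5,168)]: print(onz(W,uv,.012))
print("small",np.mean([onz(W,uv,.01) for uv in [(198,195),(241,195),(244,263),(203,263)]],0))
E
```

```text
[ 0.57949388 -0.08506376  0.012     ]
[ 0.65283916 -0.09012209  0.012     ]
small [ 0.484762   -0.16072249  0.01      ]
```

View pics/w3c.png

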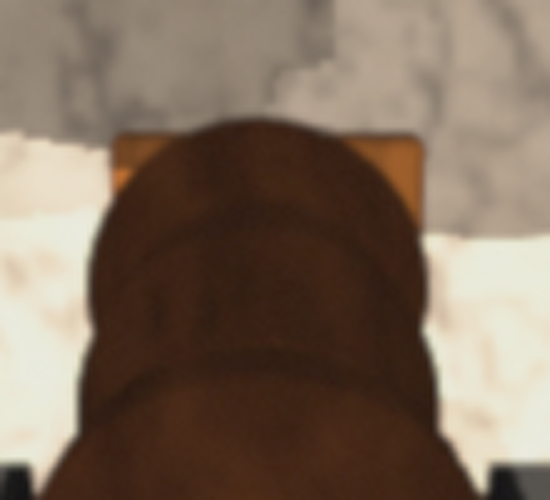

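```bash
python3 -m pendant '[0,0.0015,0.03,0,255,0,0,0.035,0,255,0,0,0.035,0,255,0,0,0.02,0,255,0,0,0.01,0,255,0,0,0,0,255]' 22
python3 -m pendant '[-0.008,0,0.001,0,255,-0.015,0,-0.001,0,255,-0.016,0,-0.001,0,255,0,0,0,0,255]' 22
python3 - <<'E'
from h import *
s=robot.get_state();i=capture("side");crop(i,290,100,450,280,3.2,"pics/s4c.png");print(s["tool_pos"],s["width"],s["ft_torque"])
cv2.imwrite("pics/w4.png",capture("wrist"))
E
```

```text
clock: 6.28
tool_pos: [0.6152, -0.0766, 0.1334]
tcp_rot: [0.725, 0.689, -0.0, -0.0]
force: [0.0, 0.2, -1.9]
width: 0.472
clock: 6.78
tool_pos: [0.6133, -0.1178, 0.1345]
tcp_rot: [0.726, 0.688, 0.0, 0.0]
force: [0.0, 1.1, 0.7]
width: 0.469
[ 0.61332268 -0.11776588  0.13451127] 0.46860179073238445 [ 0.16289239 -0.13151122  0.04700629]
```

View pics/s4c.png

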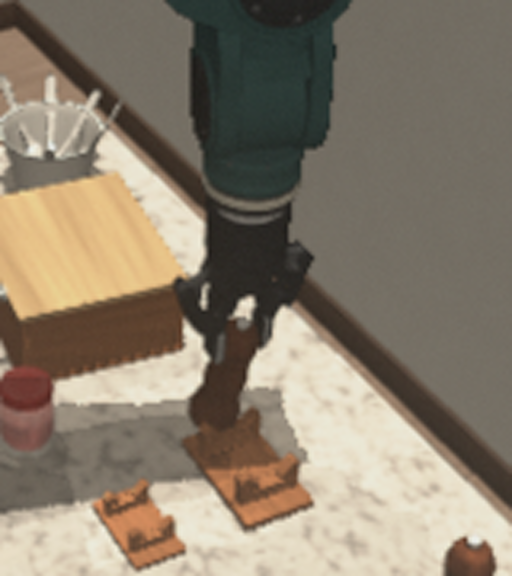

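View pics/w4.png

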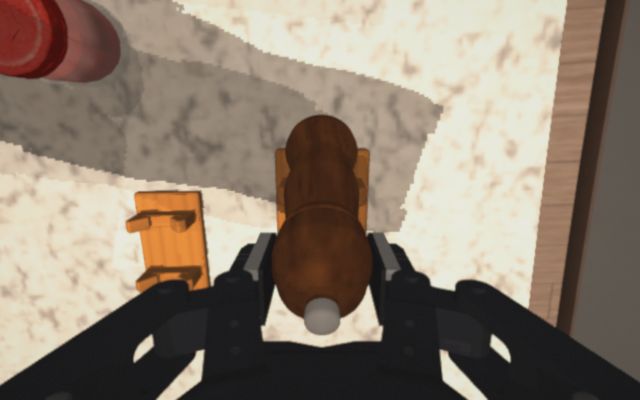

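```bash
python3 -m pendant '[-0.014,0,0.004,0,255,-0.014,0,0.005,0,255,-0.0135,0,0.007,0,255,-0.013,0,0.008,0,255,-0.0105,0,0.0105,0,255,-0.0105,0,0.011,0,255,0,0,0,0,255]' 22
python3 - <<'E'
from h import *
s=robot.get_state();i=capture("side");crop(i,290,100,450,280,3.2,"pics/s5c.png");print(s["tool_pos"],s["width"],s["ft_torque"])
cv2.imwrite("pics/w5.png",capture("wrist"))
E
```

```text
clock: 7.75
tool_pos: [0.6089, -0.192, 0.0877]
tcp_rot: [0.726, 0.688, -0.0, -0.001]
force: [-0.5, 0.8, 0.2]
width: 0.471
[ 0.60892175 -0.19202519  0.08767482] 0.47052805888249855 [ 0.19507721 -0.11008843 -0.05111649]
```

View pics/s5c.png

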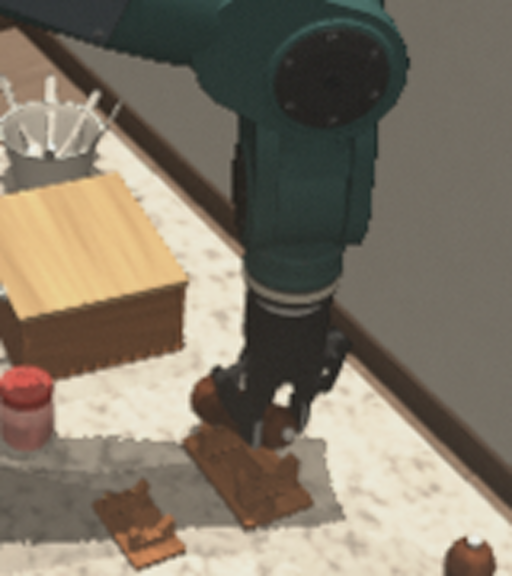

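View pics/w5.png

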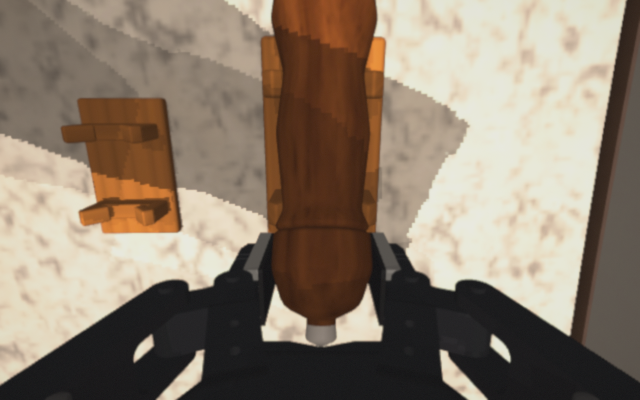

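```bash
python3 -m pendant '[-0.008,0,0.012,0,255,-0.007,0,0.0125,0,255,-0.004,0,0.012,0,255,-0.003,0,0.012,0,255,0,0,0.002,0,255,0,0,0,0,255]' 22
python3 - <<'E'
from h import *
s=robot.get_state();i=capture("side");crop(i,290,100,450,280,3.2,"pics/s6c.png");print(s["tool_pos"],s["width"],s["ft_torque"])
cv2.imwrite("pics/w6.png",capture("wrist"))
E
```

```text
clock: 8.6
tool_pos: [0.6078, -0.2137, 0.038]
tcp_rot: [0.725, 0.688, -0.0, -0.0]
force: [-2.4, -1.3, 1.5]
width: 0.473
[ 0.60783307 -0.2137492   0.03803989] 0.47326725113788615 [-0.20227467  0.46400744 -0.02708388]
```

View pics/s6c.png

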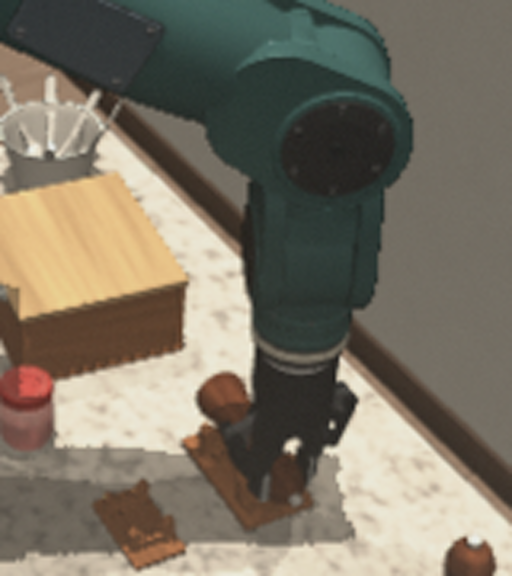

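View pics/w6.png

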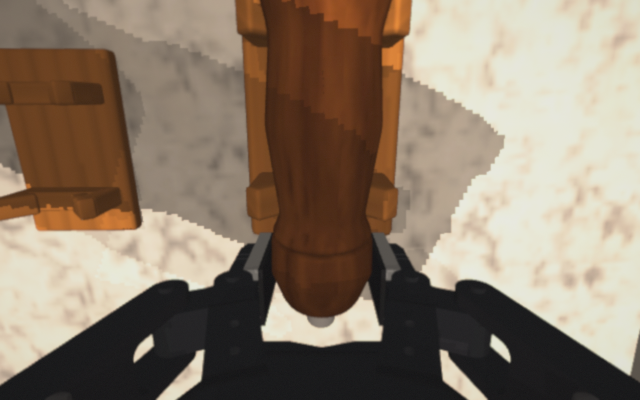

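```bash
python3 -m pendant '[0,-0.001,0.004,0,255,0,-0.0005,0.003,0,255,0,0,0,0,255]' 22
python3 -m pendant '[0,0,0.002,0,255,0,0,0,0,255]' 22
python3 -m pendant '[0,0,0.002,0,255,0,0,0,0,255]' 22
python3 - <<'E'
from h import *
s=robot.get_state();i=capture("side");crop(i,320,180,420,270,6,"pics/s7c.png");print(s["tool_pos"],s["width"],s["ft_torque"])
cv2.imwrite("pics/w7.png",capture("wrist"))
E
```

```text
clock: 9.07
tool_pos: [0.6079, -0.2149, 0.0325]
tcp_rot: [0.725, 0.688, -0.0, 0.002]
force: [-2.0, -6.8, 10.9]
width: 0.471
clock: 9.32
tool_pos: [0.6079, -0.2151, 0.0307]
tcp_rot: [0.725, 0.688, -0.0, 0.002]
force: [-2.1, -8.2, 12.6]
width: 0.471
clock: 9.57
tool_pos: [0.6079, -0.2151, 0.0287]
tcp_rot: [0.726, 0.688, -0.0, 0.002]
force: [-3.5, -8.0, 11.5]
width: 0.474
[ 0.60789972 -0.21513367  0.02866235] 0.47410388074992893 [-1.56355032  0.35477012  0.02025824]
```

View pics/s7c.png

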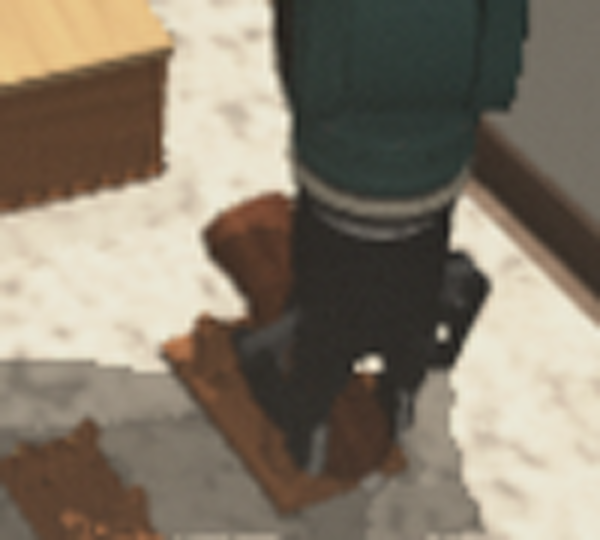

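View pics/w7.png

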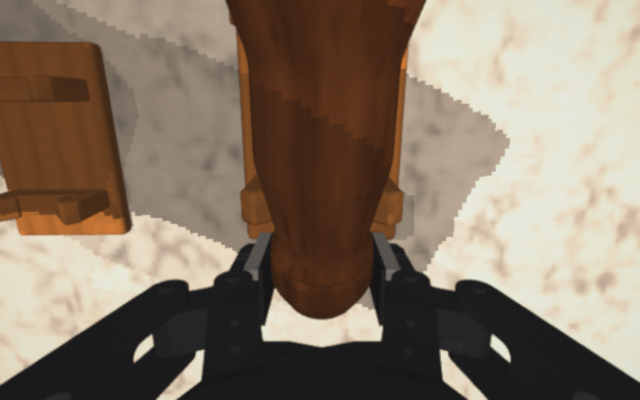

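```bash
python3 -m pendant '[0,0,-0.003,0,255,0,0,-0.003,0,255,0,0,0,0,255]' 20
python3 - <<'E'
from h import *
s=robot.get_state();print(s["tool_pos"],s["force"],s["ft_torque"])
cv2.imwrite("pics/w8.png",capture("wrist"))
i=capture("side");crop(i,320,180,420,270,6,"pics/s8c.png")
E
```

```text
clock: 10.05
tool_pos: [0.6066, -0.2131, 0.0332]
tcp_rot: [0.725, 0.689, 0.0, -0.0]
force: [0.4, 0.3, -2.0]
width: 0.473
[ 0.60664244 -0.21309051  0.03318414] [ 0.38616849  0.26980415 -1.95770864] [-0.09677449  0.02217563 -0.04000916]
```

View pics/w8.png

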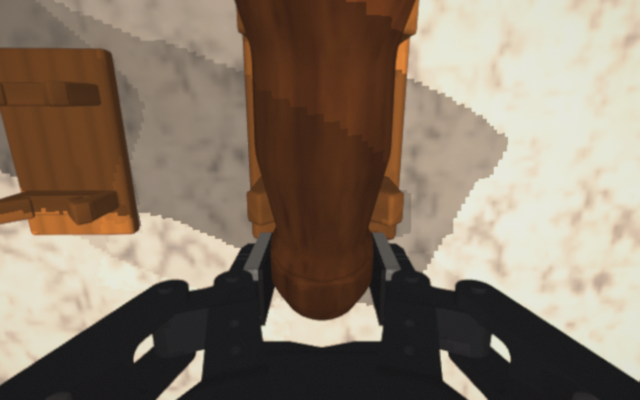

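View pics/s8c.png

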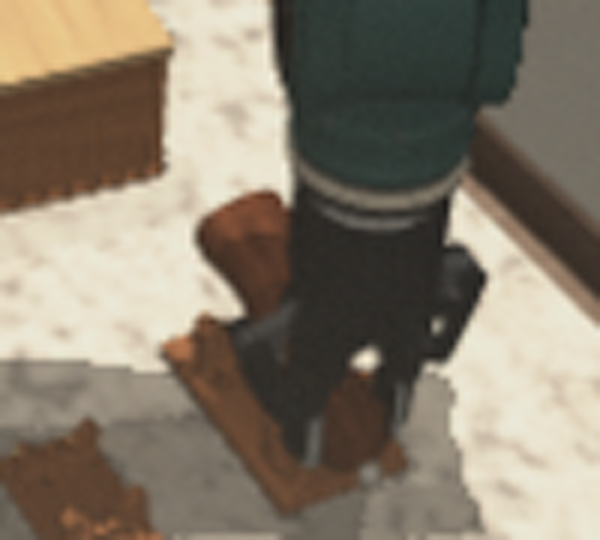

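```bash
python3 -m pendant '[0,0.0015,-0.02,0,255,0,0,-0.022,0,255,0.026,0,0,0,255,0.025,0,0,0,255,0,0,0.014,0,255,0,0,0.006,0,255,0,0,0,0,255]' 20
python3 - <<'E'
from h import *
s=robot.get_state();print(s["tool_pos"],s["force"],s["ft_torque"])
cv2.imwrite("pics/w9.png",capture("wrist"))
i=capture("side");crop(i,320,160,420,260,6,"pics/s9c.png")
E
```

```text
clock: 11.02
tool_pos: [0.6104, -0.1627, 0.0544]
tcp_rot: [0.725, 0.688, -0.0, -0.001]
force: [-0.4, -0.4, -2.3]
width: 0.471
[ 0.61039418 -0.16266641  0.0544101 ] [-0.4349222  -0.37222405 -2.2793744 ] [-0.0717742  -0.02080303 -0.04006072]
```

View pics/w9.png

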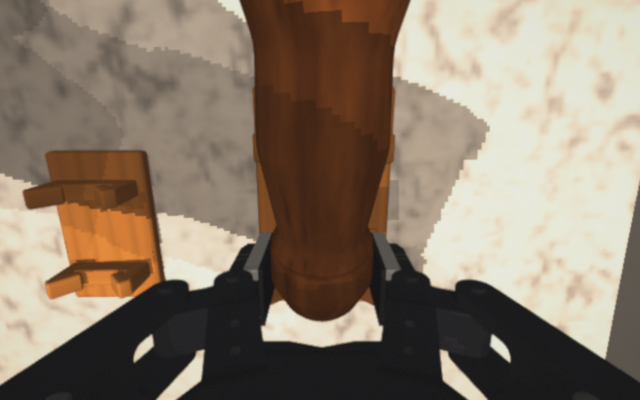

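View pics/s9c.png

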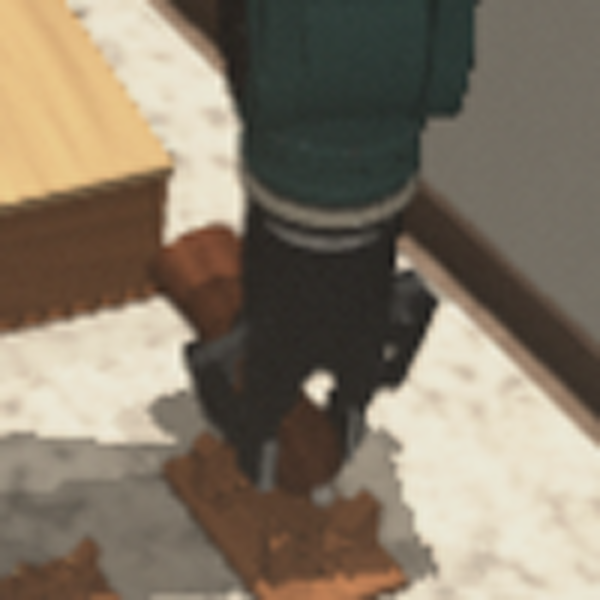

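```bash
python3 -m pendant '[-0.003,0,0.006,0,255,0,0,0.004,0,255,0,0,0,0,255]' 20
python3 -m pendant '[0,0,0.004,0,255,0,0,0,0,255]' 20
python3 -m pendant '[0,0,0.003,0,255,0,0,0,0,255]' 20
python3 - <<'E'
from h import *
s=robot.get_state();print(s["tool_pos"],s["force"],s["ft_torque"])
cv2.imwrite("pics/w10.png",capture("wrist"))
i=capture("side");crop(i,320,160,420,260,6,"pics/s10c.png")
E
```

```text
clock: 11.5
tool_pos: [0.6104, -0.1655, 0.0449]
tcp_rot: [0.725, 0.688, -0.0, -0.0]
force: [0.9, 1.2, -0.9]
width: 0.471
clock: 11.75
tool_pos: [0.6106, -0.1654, 0.041]
tcp_rot: [0.725, 0.689, -0.0, -0.0]
force: [-0.5, 1.1, -2.3]
width: 0.471
clock: 12.0
tool_pos: [0.6106, -0.1654, 0.0381]
tcp_rot: [0.725, 0.688, -0.0, -0.0]
force: [0.8, 0.8, -1.6]
width: 0.471
[ 0.61057958 -0.16543914  0.03807604] [ 0.80404091  0.78068984 -1.58149998] [-0.09322542  0.04374228 -0.00119244]
```

View pics/w10.png

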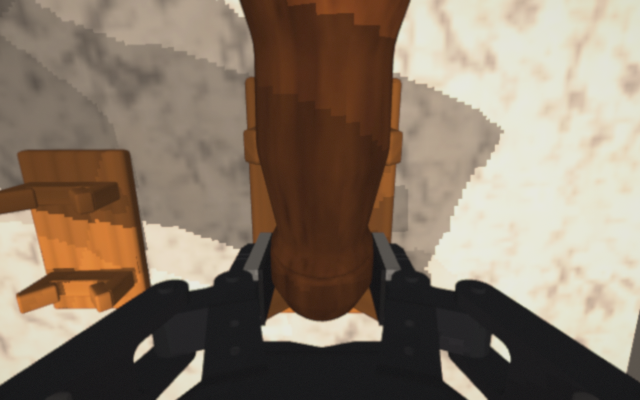

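View pics/s10c.png

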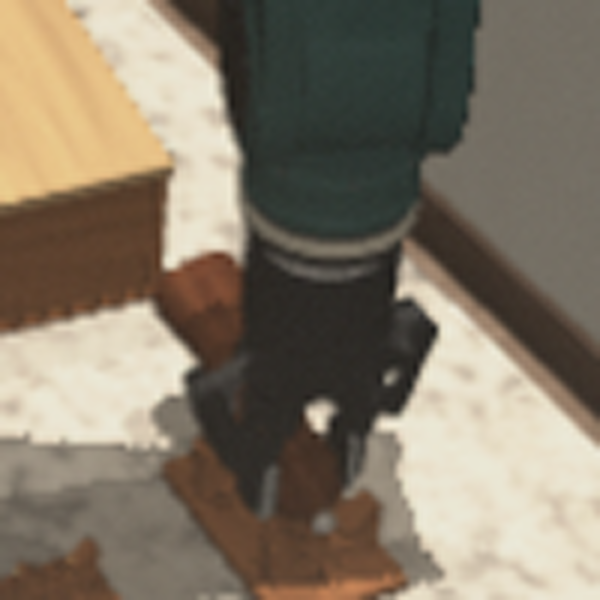

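```bash
python3 -m pendant '[0,0,0.003,0,255,0,0,0,0,255]' 20
python3 -m pendant '[0,0,0.003,0,255,0,0,0,0,255]' 20
python3 -m pendant '[0,0,0.003,0,255,0,0,0,0,255]' 20
python3 - <<'E'
from h import *
s=robot.get_state();print(s["tool_pos"],s["force"],s["ft_torque"])
cv2.imwrite("pics/w11.png",capture("wrist"))
i=capture("side");crop(i,320,160,420,260,6,"pics/s11c.png")
E
```

```text
clock: 12.35
tool_pos: [0.6105, -0.1655, 0.035]
tcp_rot: [0.725, 0.688, -0.0, -0.0]
force: [-0.0, -0.0, -1.6]
width: 0.474
clock: 12.6
tool_pos: [0.6105, -0.1655, 0.032]
tcp_rot: [0.725, 0.688, -0.0, -0.0]
force: [-0.3, 0.1, -1.5]
width: 0.474
clock: 12.85
tool_pos: [0.6107, -0.1651, 0.0292]
tcp_rot: [0.725, 0.689, 0.0, -0.0]
force: [0.2, 3.4, 0.8]
width: 0.474
[ 0.6107415  -0.1651434   0.02920431] [0.17557873 3.44243267 0.82660596] [ 0.59650606 -0.02296908 -0.00859053]
```

View pics/w11.png

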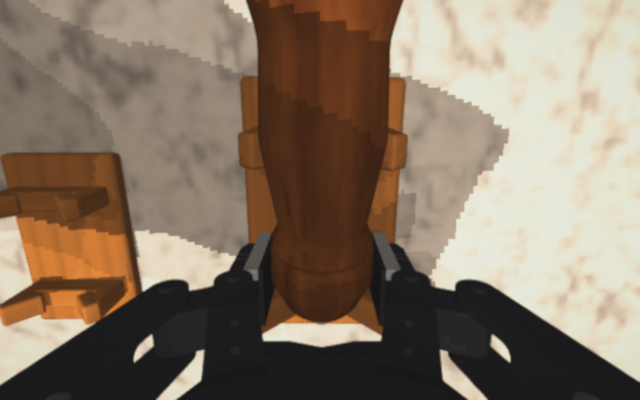

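View pics/s11c.png

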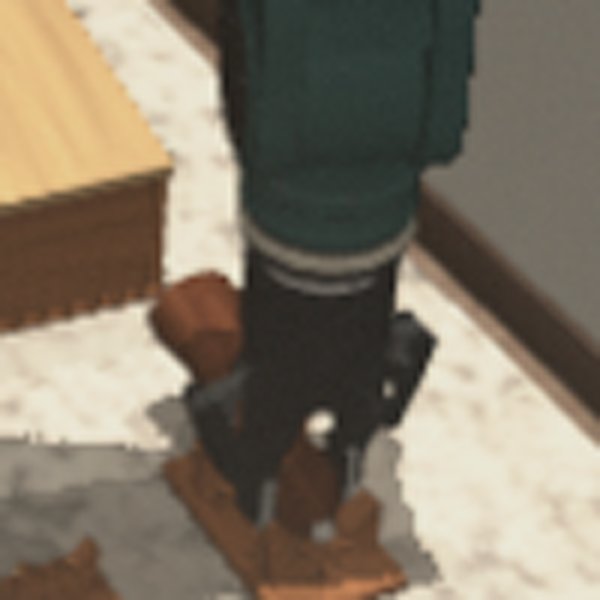

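```bash
python3 -m pendant '[0,0,-0.012,0,255,0,0,-0.012,0,255,0,0,0,0,255,0,0,-0.06,0,255,0,0,-0.01,0,255,0,0,0,0,255]' 20
python3 - <<'E'
from h import *
s=robot.get_state();print(s["tool_pos"],s["force"],s["ft_torque"])
cv2.imwrite("pics/w12.png",capture("wrist"))
i=capture("side");crop(i,320,130,420,230,6,"pics/s12c.png")
E
```

```text
clock: 13.7
tool_pos: [0.6109, -0.1657, 0.1236]
tcp_rot: [0.725, 0.688, 0.0, 0.001]
force: [0.1, -0.2, -1.9]
width: 0.475
[ 0.61091507 -0.16569569  0.12355098] [ 0.1120849  -0.24726123 -1.86191131] [-0.10749006 -0.01057999  0.05836098]
```

View pics/w12.png

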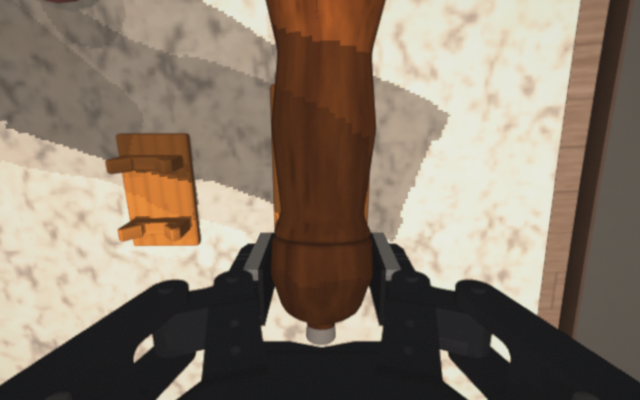

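View pics/s12c.png

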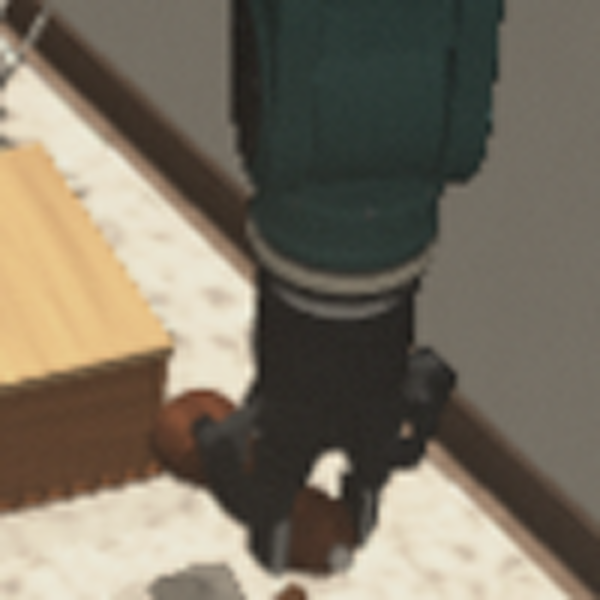

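```bash
python3 -m pendant '[-0.022,0,0.005,0,255,-0.021,0,0.015,0,255,-0.003,0,0.02,0,255,-0.002,0,0.012,0,255,0,0,0.008,0,255,0,0,0,0,255]' 20
python3 - <<'E'
from h import *
s=robot.get_state();print(s["tool_pos"],s["force"],s["ft_torque"])
cv2.imwrite("pics/w13.png",capture("wrist"))
i=capture("side");crop(i,320,160,420,260,6,"pics/s13c.png")
E
```

```text
clock: 14.55
tool_pos: [0.608, -0.2133, 0.0628]
tcp_rot: [0.725, 0.689, -0.0, -0.0]
force: [-0.8, 1.1, -1.1]
width: 0.471
[ 0.60798423 -0.2133297   0.06284003] [-0.84363899  1.07133796 -1.06007536] [0.27293364 0.22942254 0.11401353]
```

View pics/w13.png

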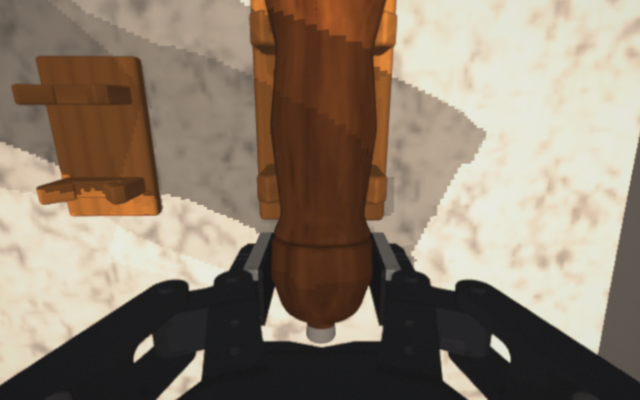

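View pics/s13c.png

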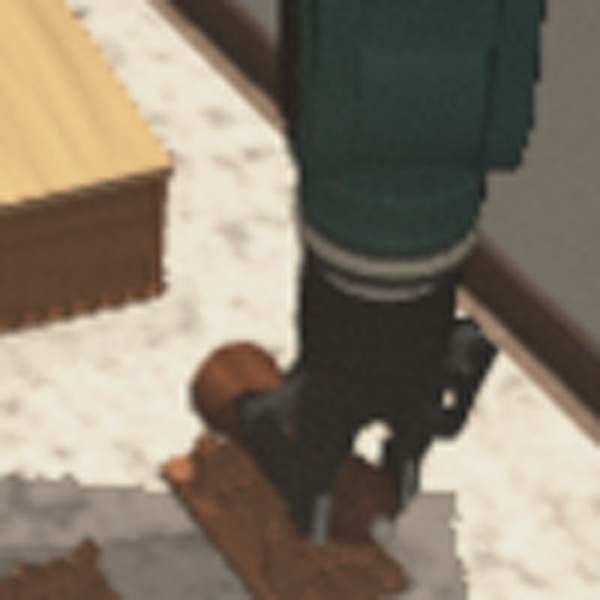

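```bash
python3 -m pendant '[-0.001,0,0.008,0,255,0,0,0.008,0,255,0,0,0.004,0,255,0,0,0,0,255]' 20
python3 -m pendant '[0,0,0.002,0,255,0,0,0,0,255]' 20
python3 -m pendant '[0,0,0.0015,0,255,0,0,0,0,255]' 20
python3 - <<'E'
from h import *
s=robot.get_state();print(s["tool_pos"],s["force"],s["ft_torque"])
cv2.imwrite("pics/w14.png",capture("wrist"))
i=capture("side");crop(i,320,160,420,260,6,"pics/s14c.png")
E
```

```text
clock: 15.15
tool_pos: [0.6082, -0.2144, 0.043]
tcp_rot: [0.725, 0.688, 0.0, -0.0]
force: [1.0, 0.0, 0.7]
width: 0.473
clock: 15.4
tool_pos: [0.6082, -0.2145, 0.0413]
tcp_rot: [0.725, 0.688, 0.0, 0.0]
force: [0.5, -1.0, 0.7]
width: 0.47
clock: 15.65
tool_pos: [0.6082, -0.2145, 0.0398]
tcp_rot: [0.725, 0.688, -0.0, 0.0]
force: [0.9, -0.6, 0.0]
width: 0.477
[ 0.60816673 -0.21447055  0.03975725] [ 0.92272252 -0.61804668  0.00829055] [-0.19237115 -0.09869059 -0.11192698]
```

View pics/w14.png

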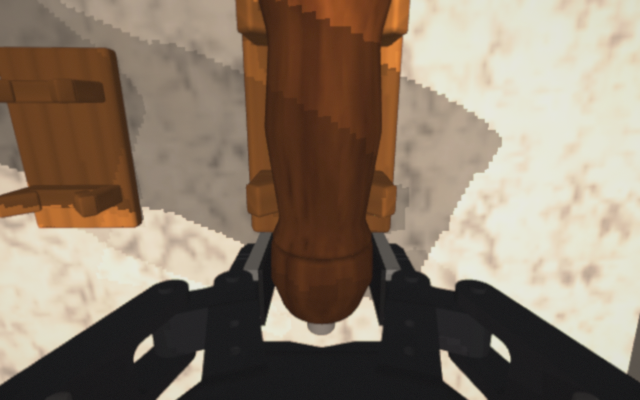

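View pics/s14c.png

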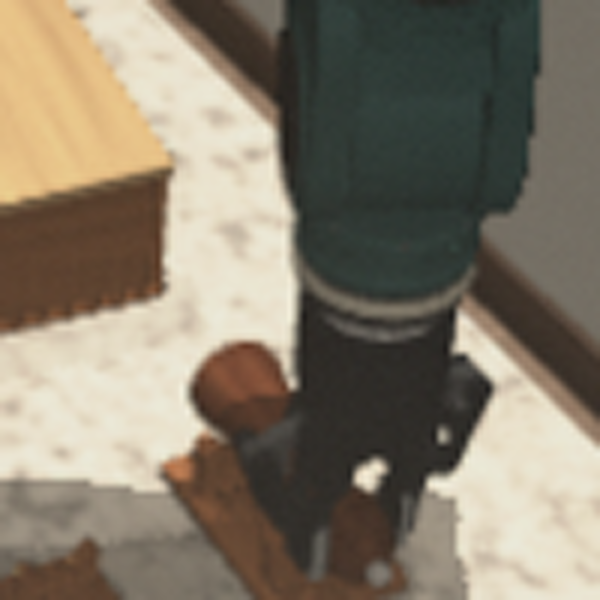

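```bash
python3 -m pendant '[0,0,0.0015,0,255,0,0,0,0,255]' 20
python3 -m pendant '[0,0,0.0012,0,255,0,0,0,0,255]' 20
```

```text
clock: 16.0
tool_pos: [0.6081, -0.2144, 0.0382]
tcp_rot: [0.725, 0.688, -0.0, -0.0]
force: [0.1, -1.9, -0.1]
width: 0.472
clock: 16.25
tool_pos: [0.6081, -0.2145, 0.037]
tcp_rot: [0.725, 0.688, -0.0, -0.0]
force: [0.2, -1.5, 0.6]
width: 0.473
```

```bash
python3 -m pendant '[0,0,0.0012,0,255,0,0,0,0,255]' 20
python3 -m pendant '[0,0,0.001,0,255,0,0,0,0,255]' 20
```

```text
clock: 16.5
tool_pos: [0.608, -0.2145, 0.0361]
tcp_rot: [0.725, 0.688, -0.0, 0.0]
force: [-1.7, -0.7, 4.8]
width: 0.473
clock: 16.75
tool_pos: [0.608, -0.2147, 0.0354]
tcp_rot: [0.725, 0.688, -0.0, 0.0]
force: [-4.3, -2.3, 7.9]
width: 0.475
```

```bash
python3 -m pendant '[0,0,-0.0008,0,255,0,0,0,0,255,0,0,0,0,128,0,0,0,0,122,0,0,0,0,114,0,0,0,0,100,0,0,0,0,80,0,0,0,0,60,0,0,0,0,60]' 20
python3 - <<'E'
from h import *
s=robot.get_state();print(s["tool_pos"],s["force"],s["ft_torque"])
cv2.imwrite("pics/w15.png",capture("wrist"))
i=capture("side");crop(i,320,160,420,260,6,"pics/s15c.png")
E
```

```text
clock: 17.88
tool_pos: [0.6082, -0.2145, 0.0357]
tcp_rot: [0.725, 0.688, 0.0, 0.0]
force: [-0.1, -0.3, 0.7]
width: 0.764
[ 0.60815727 -0.21445888  0.03569693] [-0.14056763 -0.33393609  0.69282504] [ 0.00800847  0.01211505 -0.04153836]
```

View pics/w15.png

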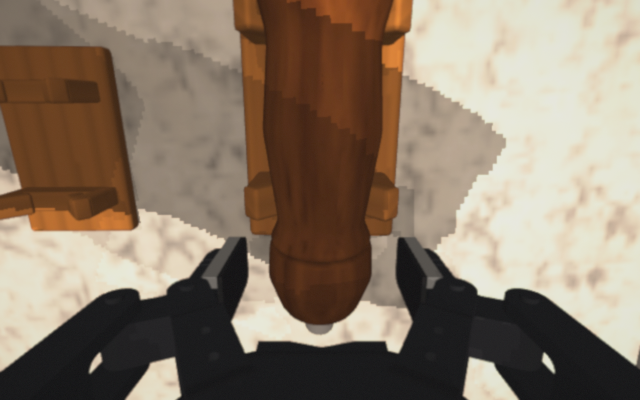

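View pics/s15c.png

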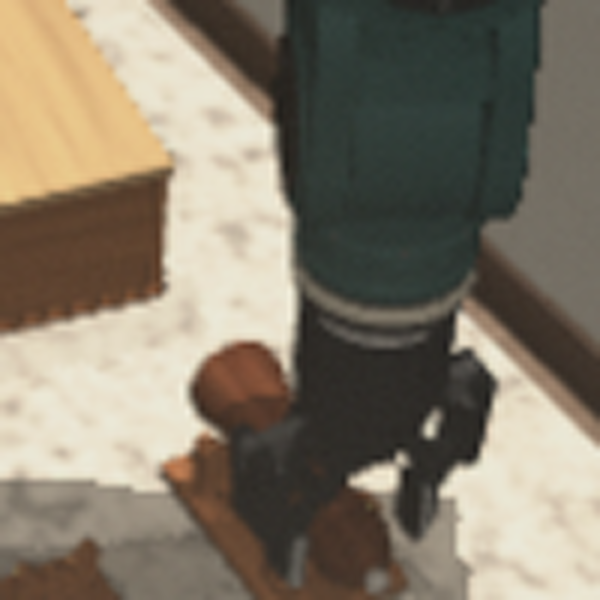

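```bash
python3 -m pendant '[0,0,-0.03,0,60,0,0,-0.06,0,60,0,0,-0.06,0,60,0,0,-0.055,0,60,0,0,0,0,60]' 20
python3 - <<'E'
from h import *
cv2.imwrite("pics/w16.png",capture("wrist"))
i=capture("side");crop(i,320,160,420,260,6,"pics/s16c.png")
E
python3 -m pendant '[0.03,-0.016,0,0,60,0.042,-0.0225,0,0,60,0.042,-0.0225,0,0,60,0.042,-0.0225,0,0,60,0.042,-0.0225,0,0,60,0.042,-0.0225,0,0,60,0.042,-0.0225,0,0,60,0.042,-0.0225,0,0,60,0.042,-0.0225,0,0,60,0.011,-0.006,0,0.097,60,0,0,0,0,60]' 60
python3 - <<'E'
from h import *
s=robot.get_state();print(s["tool_pos"],s["joint_pos"].round(2));cv2.imwrite("pics/w17.png",capture("wrist"))
i=capture("top");crop(i,240,140,400,260,5,"pics/t17.png")
print(proj(cam("wrist",s),(.4255,.172,.095)))
E
```

```text
clock: 18.6
tool_pos: [0.6095, -0.2151, 0.2451]
tcp_rot: [0.725, 0.688, 0.001, 0.003]
force: [0.6, -0.1, -0.8]
width: 0.763
clock: 20.08
tool_pos: [0.4251, 0.173, 0.2397]
tcp_rot: [0.757, 0.653, -0.001, -0.0]
force: [0.2, 0.0, 0.9]
width: 0.76
[0.42507423 0.17301965 0.23966713] [ 0.21  0.15 -0.18  1.25 -0.    1.93]
[321.86787368 179.88327873]
```

View pics/s16c.png

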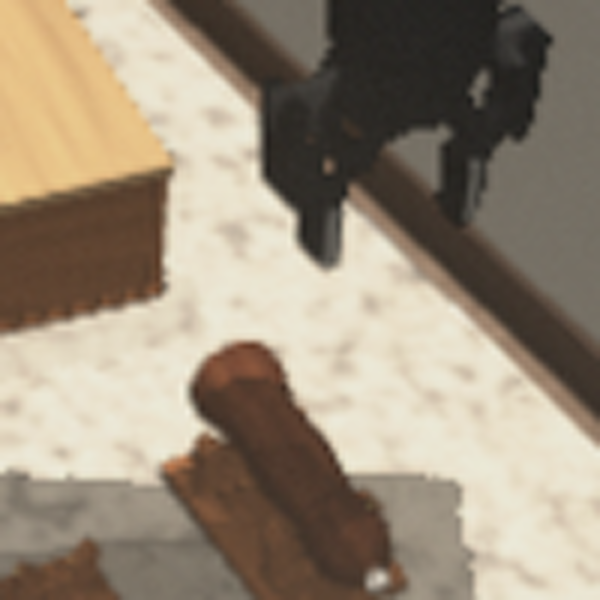

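View pics/w17.png

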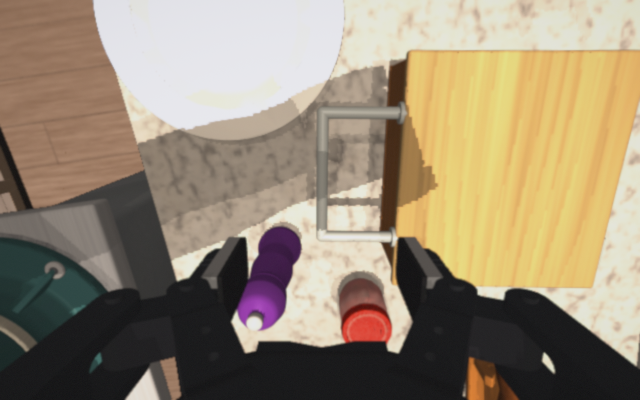

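View pics/t17.png

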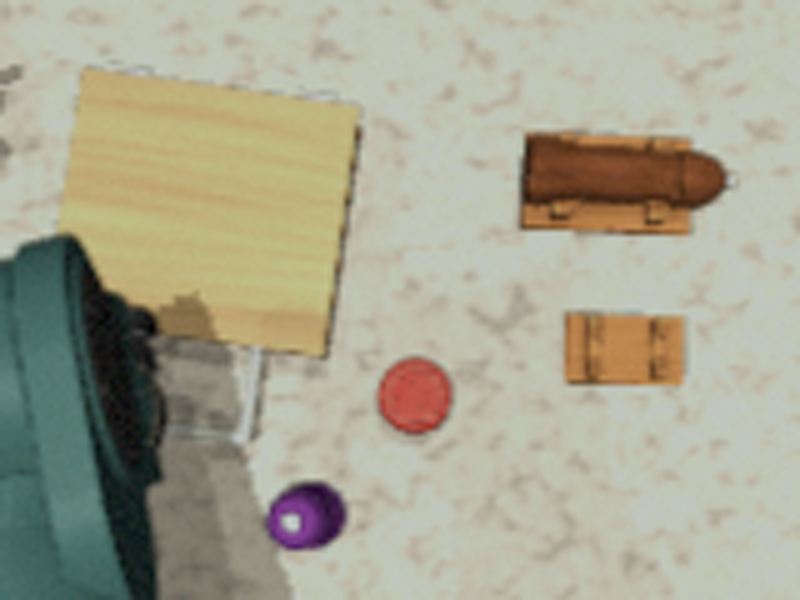

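```bash
python3 - <<'E'
from h import *
T=cam("top");f=lambda X,Y:((X+.5)/5-.5+240,(Y+.5)/5-.5+140)
C=onz(T,f(607.5,182.5),.012);print("rest",C)
for n,p,z in[("foot",(525,170),.058),("headtip",(727,180),.049),("knob",(737,181),.048)]:
    q=onz(T,f(*p),z);d=q-C;print(n,q,"u",d[1]*.9986+d[0]*.052,"v",d[0]*.9986-.052*d[1])
W=cam("wrist")
P=[onz(W,uv,.095) for uv in[(322,118),(324,232)]];print("bar",P,np.mean(P,0))
L=[onz(W,uv,.1) for uv in[(409,51),(594,287)]];print(L)
L=[onz(W,uv,.1) for uv in[(409,51),(396,284)]];print(L)
i=cv2.imread("pics/w17.png");crop(i,290,80,430,260,3,"pics/w17c.png")
E
```

```text
rest [ 0.60850914 -0.15382869  0.012     ]
foot [ 0.61208958 -0.08808462  0.058     ] u 0.06583820983737675 v 0.00015673573819543953
headtip [ 0.60344466 -0.24023238  0.049     ] u -0.08654608598251828 v -0.000564396596092644
knob [ 0.60271244 -0.24787157  0.048     ] u -0.09421265275186723 v -0.000898361115825216
bar [array([0.43431453, 0.22320053, 0.095     ]), array([0.42115913, 0.12249572, 0.095     ])] [0.42773683 0.17284812 0.095     ]
[array([0.50834264, 0.2634871 , 0.1       ]), array([0.66023681, 0.03441228, 0.1       ])]
[array([0.50834264, 0.2634871 , 0.1       ]), array([0.4803132 , 0.06321784, 0.1       ])]
```

View pics/w17c.png

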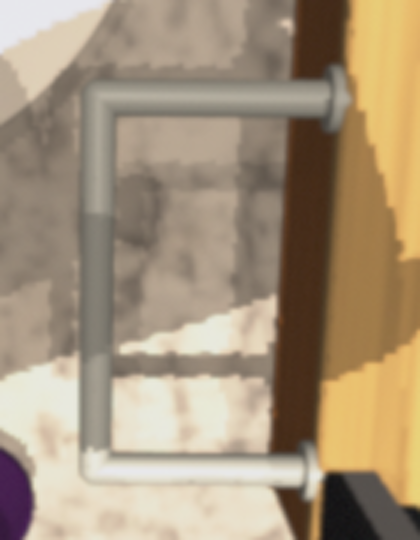

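View pics/w16.png

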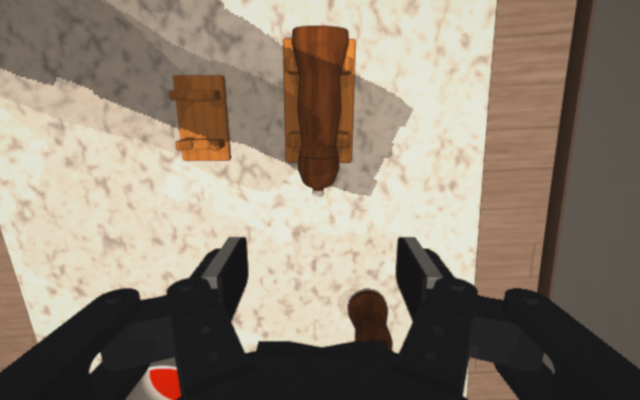

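The mill lies across both saddles, but the top view puts it about 9 mm too far toward the head end (foot at u=+66 mm, knob at -94 mm). There's time to re-grip it between the saddles and shift it back.

```bash
python3 -m pendant '[-0.037,0.029,0,0,0,-0.037,0.029,0,0,0,-0.037,0.029,0,0,0,-0.037,0.029,0,0,0,-0.037,0.029,0,0,0,-0.037,0.029,0,0,0,-0.037,0.029,0,0,0,-0.037,0.029,0,0,0,0,0,0,-0.097,0,0,0,0.02,0,0,0,0,0,0,0]' 20
python3 - <<'E'
from h import *
s=robot.get_state();i=capture("wrist");cv2.imwrite("pics/w18.png",i);W=cam("wrist",s);print(s["tool_pos"])
E
```

```text
clock: 21.55
tool_pos: [0.6106, -0.1556, 0.219]
tcp_rot: [0.725, 0.688, -0.001, -0.001]
force: [0.0, 0.1, 0.1]
width: 1.001
[ 0.61057903 -0.15558207  0.21904525]
```

View pics/w18.png

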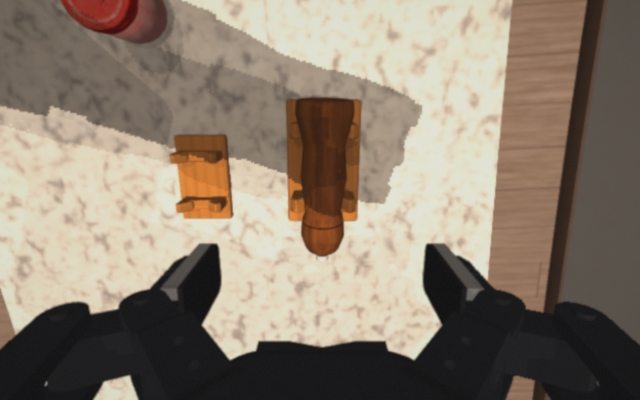

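```bash
python3 - <<'E'
from h import *
W=cam("wrist")
for uv,z in[((325,98),.058),((323.5,165),.055),((322,255),.049),((324,99),.012),((324,220),.012)]: print(onz(W,uv,z))
print([onz(W,uv,.045)[1] for uv in[(324,125),(324,138),(324,190),(324,205)]])
E
python3 -m pendant '[0,0.0008,0.05,0,0,0,0,0.05,0,0,0,0,0.045,0,0,0,0,0.025,0,0,0,0,0.011,0,0,0,0,0,0,0]' 20
python3 - <<'E'
from h import *
s=robot.get_state();i=capture("wrist");cv2.imwrite("pics/w19.png",i);print(s["tool_pos"],s["force"])
E
```

```text
[ 0.61787045 -0.08780936  0.058     ]
[ 0.61350046 -0.14713018  0.055     ]
[ 0.60714717 -0.24057015  0.049     ]
[ 0.61722295 -0.08860429  0.012     ]
[ 0.610619   -0.21668173  0.012     ]
[np.float64(-0.11165714298710512), np.float64(-0.1235516246239605), np.float64(-0.17369638835698326), np.float64(-0.18896150563252573)]
clock: 22.35
tool_pos: [0.6125, -0.1549, 0.04]
tcp_rot: [0.725, 0.689, -0.0, 0.0]
force: [0.5, 0.3, 0.3]
width: 1.002
[ 0.61246266 -0.15492485  0.04004477] [0.47049019 0.34785412 0.2674072 ]
```

View pics/w19.png

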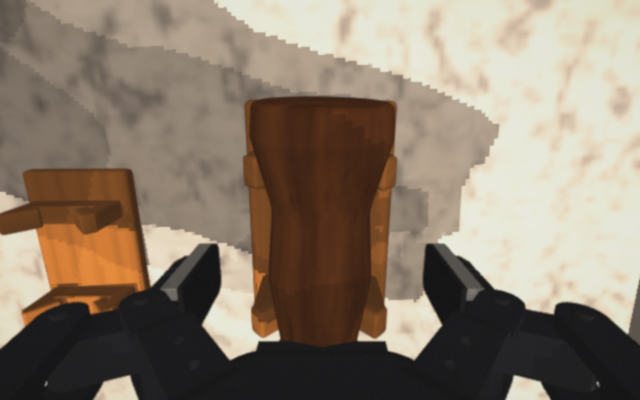

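```bash
python3 -m pendant '[0,0,0,0,255,0,0,0,0,255,0,0,0,0,255,0,0,0,0,255,0,0,0,0,255,0,0,0,0,255]' 20
python3 -m pendant '[0,0,-0.002,0,255,0,0,-0.002,0,255,0,0,0,0,255]' 20
python3 - <<'E'
from h import *
s=robot.get_state();i=capture("wrist");cv2.imwrite("pics/w20.png",i);print(s["tool_pos"],s["force"],s["ft_torque"])
E
```

```text
clock: 23.15
tool_pos: [0.6119, -0.1547, 0.0405]
tcp_rot: [0.725, 0.688, -0.0, 0.0]
force: [-5.7, -0.0, 9.2]
width: 0.518
clock: 23.52
tool_pos: [0.6125, -0.1547, 0.0438]
tcp_rot: [0.725, 0.688, 0.0, 0.0]
force: [0.2, -0.0, -1.5]
width: 0.519
[ 0.6124558  -0.15469982  0.04382442] [ 0.1626824  -0.02862419 -1.54724656] [-0.01597944  0.04720762 -0.01212735]
```

View pics/w20.png

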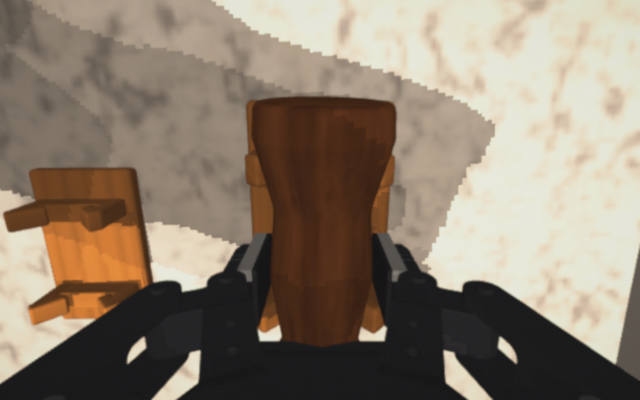

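```bash
python3 -m pendant '[0.005,-0.0005,0,0,255,0.0045,-0.0005,0,0,255,0,0,0.002,0,255,0,0,0,0,255]' 20
python3 -m pendant '[0,0,0.001,0,255,0,0,0,0,255]' 20
python3 -m pendant '[0,0,0.0008,0,255,0,0,0,0,255]' 20
```

```text
clock: 24.08
tool_pos: [0.612, -0.145, 0.0417]
tcp_rot: [0.725, 0.689, 0.0, 0.0]
force: [1.3, -0.6, -1.1]
width: 0.519
clock: 24.32
tool_pos: [0.6123, -0.1453, 0.041]
tcp_rot: [0.725, 0.688, 0.0, 0.0]
force: [3.1, 1.5, 2.9]
width: 0.524
clock: 24.58
tool_pos: [0.6124, -0.1453, 0.0408]
tcp_rot: [0.725, 0.688, 0.0, 0.001]
force: [-0.4, 1.2, 10.8]
width: 0.519
```

```bash
python3 -m pendant '[0,0,-0.0005,0,255,0,0,0,0,118,0,0,0,0,110,0,0,0,0,90,0,0,0,0,50,0,0,0,0,30,0,0,-0.03,0,30,0,0,-0.06,0,30,0,0,-0.06,0,30,0,0,-0.05,0,30,0,0,0,0,30]' 20
python3 -m pendant '[0.0384,-0.0252,0,0,110,0.0384,-0.0252,0,0,110,0.0384,-0.0252,0,0,110,0.0384,-0.0252,0,0,110,0.0384,-0.0252,0,0,110,0.0384,-0.0252,0,0,110,0.0384,-0.0252,0,0,110,0.0384,-0.0252,0,0,110,0,0,0.02,0.097,110,0,0,0.02,0,110,0,0,0,0,110]' 60
python3 - <<'E'
from h import *
s=robot.get_state();print(s["tool_pos"],s["width"]);i=capture("wrist");cv2.imwrite("pics/w21.png",i)
i=capture("top");crop(i,240,140,400,260,5,"pics/t21.png")
i=capture("side");crop(i,320,160,420,260,6,"pics/s21c.png")
print(proj(cam("wrist",s),(.427,.172,.095)))
E
```

```text
clock: 25.95
tool_pos: [0.6131, -0.1456, 0.2443]
tcp_rot: [0.725, 0.689, 0.001, 0.003]
force: [-0.9, 0.2, -0.6]
width: 0.889
clock: 27.32
tool_pos: [0.4253, 0.172, 0.199]
tcp_rot: [0.758, 0.653, -0.001, -0.001]
force: [-0.0, -0.9, -0.5]
width: 0.57
[0.42530036 0.171992   0.19895044] 0.5695363167554608
[323.46828131 190.77649843]
```

View pics/w21.png

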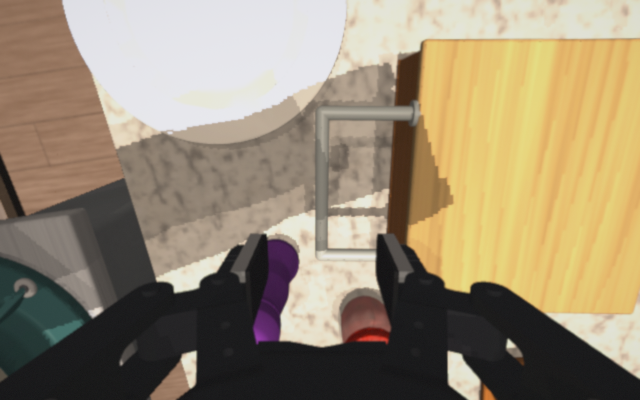

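View pics/t21.png

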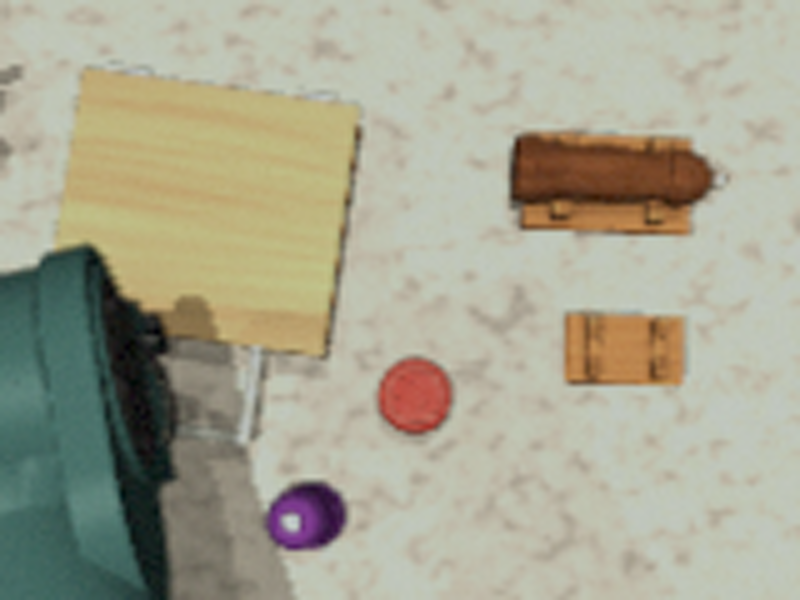

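View pics/s21c.png

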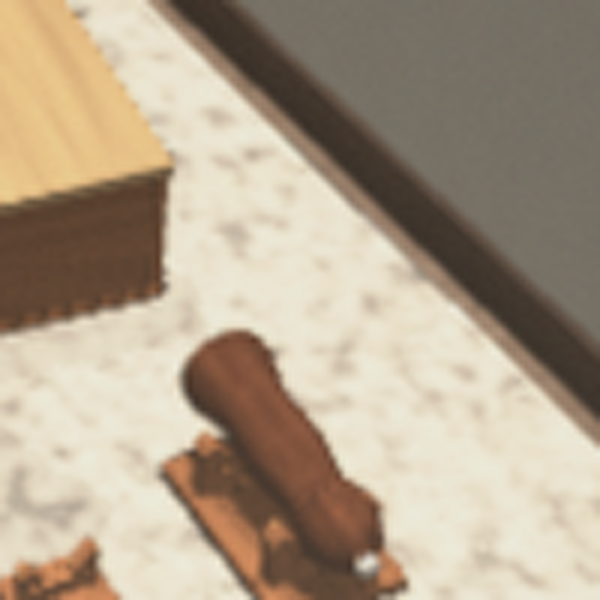

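```bash
python3 - <<'E'
from h import *
T=cam("top");f=lambda X,Y:((X+.5)/5-.5+240,(Y+.5)/5-.5+140)
i=cv2.imread("pics/t21.png");hsv=cv2.cvtColor(i,cv2.COLOR_BGR2HSV)
m=cv2.inRange(hsv,(0,90,30),(16,255,150));m[:,:500]=0;m[250:]=0
for X in(530,545,590,610,630,680,695):
    r=np.nonzero(m[:,X])[0];print(X,r.min(),r.max())
C=onz(T,f(607.5,182.5),.012)
for n,p,z in[("foot",(513,168),.058),("knob",(728,179),.048)]:
    d=onz(T,f(*p),z)-C;print(n,"u",d[1]*.9986+d[0]*.052,"v",d[0]*.9986-.052*d[1])
W=cam("wrist")
P=[onz(W,uv,.095) for uv in[(322,115),(322,248)]];print("bar",P,np.mean(P,0))
E
```

```text
530 134 228
545 138 228
590 143 206
610 143 231
630 147 233
680 148 210
695 156 200
foot u 0.07487150545028579 v 0.001346498769142045
knob u -0.08742683473206522 v 0.0003800689262389908
bar [array([0.43588222, 0.22735491, 0.095     ]), array([0.42043059, 0.12510403, 0.095     ])] [0.4281564  0.17622947 0.095     ]
```

```bash
python3 -m pendant '[0,0.001,0.035,0,110,0,0,0.035,0,110,0,0,0.03,0,110,0,0,0.015,0,110,0,0,0.007,0,110,0,0,0,0,110,0,0,0,0,255,0,0,0,0,255,0,0,0,0,255,0,0,0,0,255,0,0,0,0,255]' 40
python3 - <<'E'
from h import *
s=robot.get_state();print(s["tool_pos"],s["width"],s["force"],s["ft_torque"]);i=capture("wrist");cv2.imwrite("pics/w22.png",i)
E
```

```text
clock: 28.85
tool_pos: [0.4248, 0.1724, 0.0787]
tcp_rot: [0.758, 0.653, -0.001, -0.002]
force: [-16.6, 4.7, 18.6]
width: 0.099
[0.42481247 0.17244215 0.07867907] 0.09854388962027924 [-16.62229664   4.68649336  18.56256989] [ 0.86192139  3.44197109 -0.06071327]
```

View pics/w22.png

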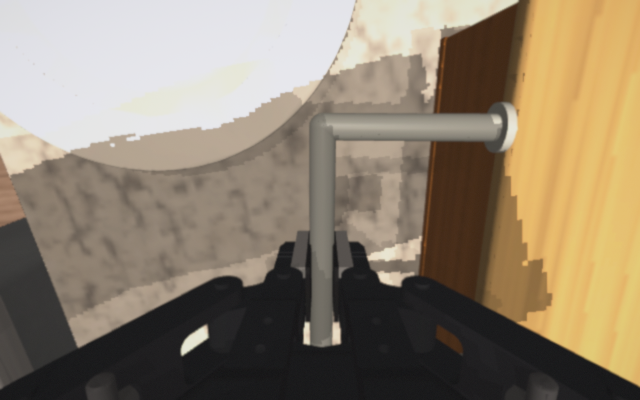

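```bash
python3 -c "
import numpy as np
t=np.linspace(0,.8727,13)+.02;y=-.25*np.cos(t);z=.25*np.sin(t)
for a,b in zip(np.diff(y),np.diff(z)):print(round(a,4),round(-b,4))
print(.4248+.989*.0931,.1724-.147*.0931,.0787+.1897)"
```

```text
0.001 -0.0181
0.0023 -0.018
0.0036 -0.0178
0.0049 -0.0175
0.0062 -0.0171
0.0074 -0.0166
0.0086 -0.016
0.0097 -0.0153
0.0108 -0.0146
0.0119 -0.0138
0.0128 -0.0129
0.0137 -0.0119
0.5168759 0.1587143 0.2684
```

```bash
python3 -m pendant '[0,-0.0005,-0.010,0,255,0,0,-0.01,0,255,0,0.0023,-0.018,0,255,0,0.0036,-0.0178,0,255,0,0.0049,-0.0175,0,255,0,0.0062,-0.0171,0,255,0,0.0074,-0.0166,0,255,0,0,0,0,255]' 40
python3 - <<'E'
from h import *
s=robot.get_state();print(s["tool_pos"],s["width"],s["force"],s["ft_torque"]);i=capture("wrist");cv2.imwrite("pics/w23.png",i)
i=capture("side");crop(i,230,80,390,220,4,"pics/s23.png")
E
```

```text
clock: 29.9
tool_pos: [0.45, 0.1685, 0.1863]
tcp_rot: [0.758, 0.653, -0.0, -0.001]
force: [-9.7, 1.8, 2.9]
width: 0.099
[0.45002446 0.16853521 0.18628622] 0.09892676594957327 [-9.65370064  1.80919682  2.8703586 ] [ 0.30291611  1.91649937 -0.05015151]
```

View pics/s23.png

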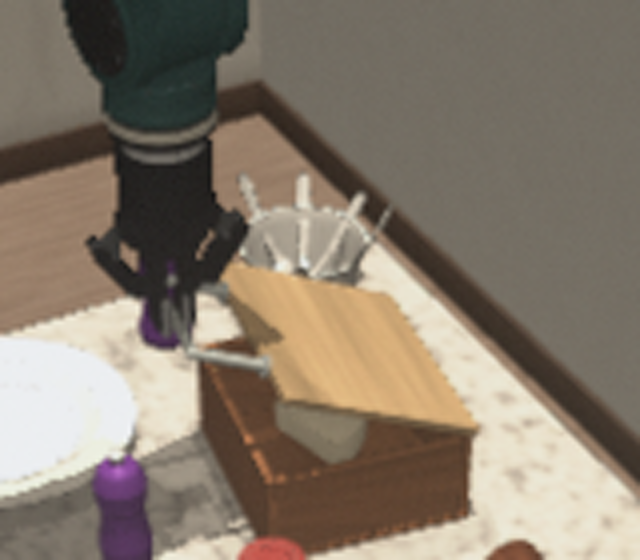

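View pics/w23.png

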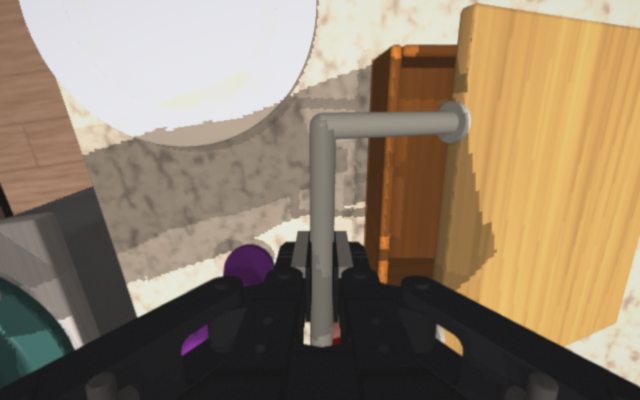

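```bash
python3 -m pendant '[0,0.0076,-0.016,0,255,0,0.0092,-0.0153,0,255,0,0.0108,-0.0146,0,255,0,0.0119,-0.0138,0,255,0,0.0128,-0.0125,0,255,0,0.0135,-0.010,0,255,0,0,0,0,255,0,0,0,0,255]' 40
python3 - <<'E'
from h import *
s=robot.get_state();print(s["tool_pos"],s["width"],s["force"],s["ft_torque"],s["joint_pos"].round(2));i=capture("wrist");cv2.imwrite("pics/w24.png",i)
i=capture("side");cv2.imwrite("pics/s24f.png",i);crop(i,230,60,390,220,3.7,"pics/s24.png");cv2.imwrite("pics/t24.png",capture("top"))
E
```

```text
clock: 31.0
tool_pos: [0.514, 0.1587, 0.2693]
tcp_rot: [0.758, 0.653, -0.001, -0.001]
force: [-20.6, -1.3, 22.4]
width: 0.096
[0.51398676 0.15869394 0.26926786] 0.0963902423393697 [-20.61620446  -1.32847825  22.41657392] [-0.24841781  4.03901416 -0.12885516] [0.15 0.28 0.08 1.37 0.   1.87]
```

View pics/s24.png

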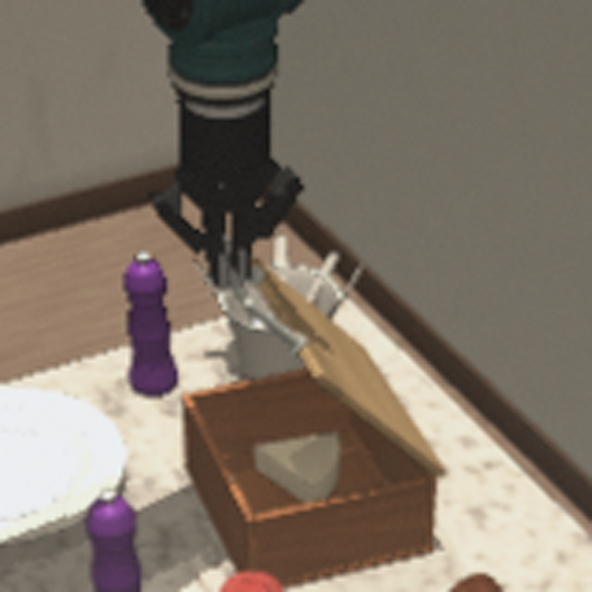

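View pics/w24.png

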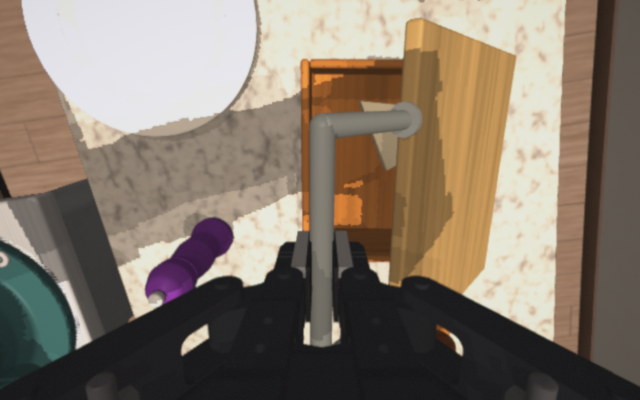

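View pics/t24.png

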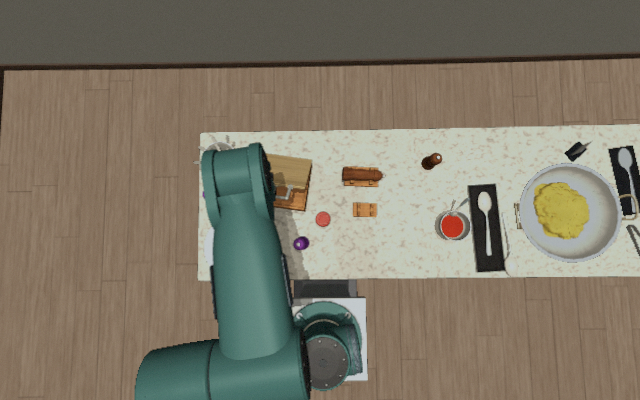

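```bash
python3 -m pendant '[0,-0.001,-0.0012,0,255,0,0,0,0,255,0,0,0,0,255]' 40
python3 - <<'E'
from h import *
s=robot.get_state();print(s["tool_pos"],s["force"],s["ft_torque"])
i=capture("side");cv2.imwrite("pics/s25f.png",i);crop(i,285,120,365,200,7,"pics/s25.png")
cv2.imwrite("pics/w25.png",capture("wrist"))
E
```

```text
clock: 31.52
tool_pos: [0.5142, 0.1586, 0.2696]
tcp_rot: [0.758, 0.652, -0.0, -0.0]
force: [-8.8, -2.5, 9.5]
width: 0.095
[0.51415439 0.15859524 0.2695767 ] [-8.75900869 -2.46497815  9.53446195] [-0.34828604  1.7593217  -0.14840756]
```

View pics/s25.png

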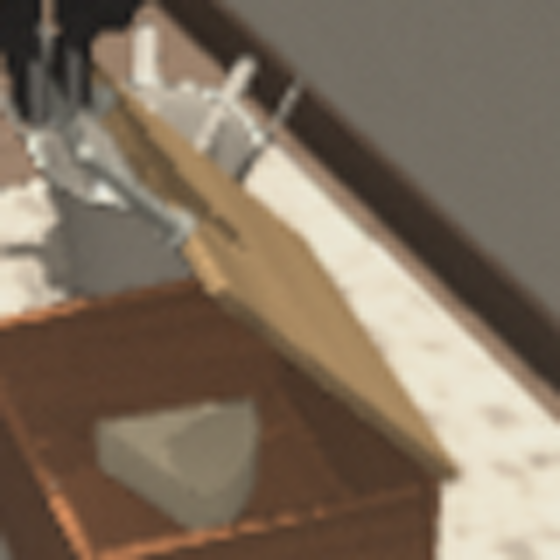

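```bash
python3 - <<'E'
from h import *
S=cam("side")
g=lambda X,Y:((X+.5)/7-.5+285,(Y+.5)/7-.5+120)
ex=np.array([.989,-.147,0]);ey=np.array([.147,.989,0]);
bar0=np.array([.4248,.1724,0]);
def hit(uv,w):
    o,v=ray(S,uv);t=(w-(o-bar0)@ey)/(v@ey);p=o+v*t;return (p-bar0)@ex,p[2]
for w in(-.100,-.103):
    a=hit(g(212,292),w);b=hit(g(455,475),w);c=hit(g(190,248),w)
    print(a,b,c,np.hypot(a[0]-b[0],a[1]-b[1]),np.degrees(np.arctan2(a[1]-b[1],b[0]-a[0])),"from hinge(.25,.09):",np.degrees(np.arctan2(a[1]-.09,.25-a[0])))
i=cv2.imread("pics/w25.png")
E
```

```text
(np.float64(0.13209216166155313), np.float64(0.2289230390845235)) (np.float64(0.255508309537379), np.float64(0.09142803017698231)) (np.float64(0.1217930199589731), np.float64(0.2550095040388459)) 0.18476044769103736 48.08870563486661 from hinge(.25,.09): 49.677809060966894
(np.float64(0.1309612362332019), np.float64(0.23124160577231556)) (np.float64(0.2540692427772509), np.float64(0.09408988982835065)) (np.float64(0.12068780908495709), np.float64(0.25726293890887564)) 0.1842991439524982 48.08870563486659 from hinge(.25,.09): 49.8757303971049
```

```bash
python3 -m pendant '[0,0.0004,-0.0016,0,255,0,0,0,0,255,0,0,0,0,255,0,0,0,0,255]' 40
python3 - <<'E'
from h import *
s=robot.get_state();p=s["tool_pos"];print(p,s["force"],s["qd"].round(3))
d=p-np.array([.4248,.1724,.0787]);y=d[0]*.989-d[1]*.147
print("angle",np.degrees(np.arctan2(.005+d[2],.25-y)-.02))
i=capture("side");cv2.imwrite("pics/s26.png",i)
E
```

```text
clock: 32.12
tool_pos: [0.5152, 0.1585, 0.2706]
tcp_rot: [0.758, 0.652, -0.0, 0.0]
force: [-4.4, -3.9, 2.9]
width: 0.099
[0.51520985 0.15848576 0.27057268] [-4.43412019 -3.91936958  2.85077029] [-0.001  0.001 -0.002  0.001 -0.002 -0.002]
angle 50.00999684996943
```

View pics/s26.png

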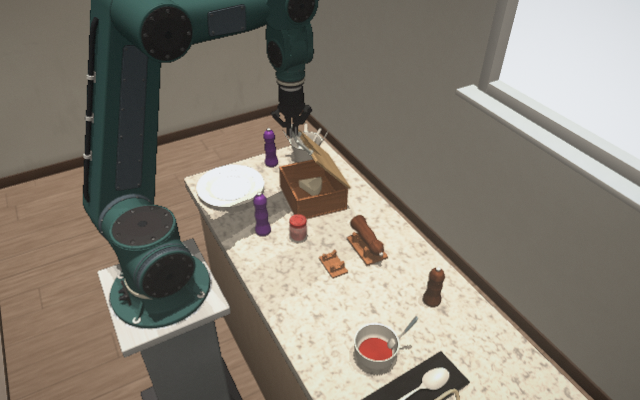

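The side view shows the mill lying in the larger rest at (367,238) and the lid held open at (322,155). The plate, jar (298,228) and short mill (433,287) are at their original pixels. Everything is still, so I'm handing the job in.

```bash
python3 -c "
from workcell import robot
print(robot.close_job())"
```

```text
the job is handed in; nothing more can be done
None
```

The taller mill is lying in the larger rest, released, and the gripper is holding the cheese box's lid open at about 50°. I handed the job in at 32.1 s of the allowed 58 s.

**Laying the mill:** I gripped it by the head, tilted it over the saddle edge and lowered it into the rest. My first lowering went too far and raised its foot, so I lifted it, levelled it with a quick upward move and set it down again more gently.

**Recentring:** It first lay about 9 mm off centre. I re-gripped it between the saddles, moved it back and let go. The top view then put its ends at +75 and −87 mm from the rest's middle.

**Lid angle:** The final arm position gives 50.0°, with the arm still and about 7 N on the wrist. A camera check just before a last 0.3° lift was less certain: it read 49.7–49.9° using the known hinge position, but 48.1° along the lid's edge.

**Other objects:** In the last side view the plate, jam jar and short mill are where they started. Contact forces stayed low; the highest reading I saw was about 30 N at the wrist while lifting the lid.

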